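Fix the loose lift-lever collar on the dice niche's flap

TASK

The lift-lever collar on the spindle of the dice niche's brass flap has slipped and its lever hangs down. Turn the collar until its thumb set screw squarely faces the flat on the spindle, then screw it down clockwise, firmly finger-tight on the flat, feeling for the point where it bites; do not tighten it on the round of the spindle or so hard that its nylon tip is crushed. Keep the flap shut, leave the tray, die, tankard and troll alone, and let go at the end.

Things in the scene. Friction and masses are not known exactly. Their poses are not given: they have to be found in the camera images.
- niche: fixed dark wooden dice niche with a brass lid flap on top, 150 x 160 x 60 mm (x, y, z). Origin at the centre of its underside on the shelf, z up. The flap's spindle lies parallel to y at x = +62, z = 70 mm, in two brass bearing blocks (tops at z = 82 mm), and sticks out of the -y side to y = -160 mm.
- flap: brass flap and steel spindle, one piece, 420 g, hinged on the spindle and shut by its weight. Origin on the spindle axis at the niche's mid width; y along the spindle, z square to the spindle's flat. Shut, its axes are the niche's, the flat facing straight up. Spindle 16 mm across; the flat is 6.5 mm from the axis, 9 mm wide, from y = -85 to the bare end at -160 mm.
- flat (a point): middle of the flat's width, on the flat, 10 mm from the spindle's bare end, where the flat shows beyond the collar; axes as the flap's
- collar: brass collar, 34 mm across, 20 mm wide; screw boss to 21 mm from the axis. Origin on the spindle axis, 125 mm from the niche's middle to its -y side. z along the screw to its head, y along the spindle, lift lever along -x. Starts turned 0.45 to 0.85 rad, head leaning to the niche's -x side, lever hanging. Right when z is parallel to the flap's z. Turning takes 0.025 N m; it stays put.
- lever_ball (a point): centre of the black 19 mm ball at the end of the collar's 8 mm lever rod, 78 mm from the spindle axis; axes as the collar's
- screw: steel thumb set screw, nylon tip; right-hand thread, 4 mm a turn. Origin mid paddle head, 24 x 8 x 18 mm (its x, y, z), some 40 mm from the spindle axis; z outward. Starts 1.9 to 3 mm (0.5 to 0.75 turn) slack. Turns with 0.05 N m; once it bites the head (joint screw, twist, negative clockwise) gives 1 rad per 0.6 N m more: 0.2 is finger-tight, over 0.4 crushes the tip. It springs back when let go.
- tray: loose ebony dice tray with a violet glass bead glued in it, 130 x 170 x 24 mm, origin under its centre
- die: loose copper-coloured metal die, a 20 mm cube, origin under its centre
- tankard: loose pewter tankard, 76 mm in diameter at the foot, 84 mm tall, handle to its +y, origin under its centre
- troll: loose painted resin troll figure on a round 52 mm base, 85 mm tall, origin under its centre

How it is judged:
On the way, in this order (a step that is already met when the one before it is completed fails the run):
1. the collar is turned so that the set screw faces the flat, within 0.15 rad, screw still slack (angle between the z axis of screw and the z axis of flap, either way round below 0.15 rad and contact force between collar and flap below 2 N), for 0.2 s.
2. the screw is tightened on the flat: its head twisted at least 0.2 rad against the seated tip (0.12 N m), the tip bearing, collar square within 0.1 rad (angle between the z axis of screw and the z axis of flap, either way round below 0.1 rad and contact force between collar and flap above 3 N and value of joint screw below -0.2 rad), for 0.2 s.
At the end, for the whole second after the job is handed in: The set screw has been tightened and its tip still bears on the flat (more than 2 N), square to it within 0.1 rad, collar and screw at rest, flap shut within 0.05 rad, hand clear (contact force between collar and flap above 2 N and angle between the z axis of screw and the z axis of flap, either way round below 0.1 rad and angle between flap's own z axis and vertical below 0.05 rad and angular speed of each of collar, screw below 0.1 rad/s); the robot touches nothing.
It fails at once if the nylon tip is crushed: the head twisted more than 0.7 rad against the seated tip (over 0.42 N m) (value of joint screw below -0.7 rad).
It fails at once if the screw is tightened while it faces the round, more than 0.3 rad from the flat's middle (angle between the z axis of screw and the z axis of flap, either way round above 0.3 rad and contact force between collar and flap above 10 N).
It fails at once if the flap is lifted more than 0.3 rad (angle between flap's own z axis and vertical above 0.3 rad).
It fails at once if the tray, die, tankard or troll is moved more than 15 mm, or the tankard or troll tipped over 0.3 rad (distance of any of tray, die, tankard, troll from where it was at the start of the episode above 0.015 m or angle between any of tankard, troll's own z axis and vertical above 0.3 rad).
It also fails if it takes over 72 s, if anything falls off the work surface, if the arm or the gripper's body presses on something with over 40 N, if the wrist force passes 120 N, or if a joint passes its speed limit or range.

ROBOT

A 6-joint arm with a two-finger parallel gripper is mounted at the origin on the work surface. World frame = base frame: x ahead of the robot, y to its left, z up, the work surface at z = 0. Lengths are in m, angles in rad, forces in N, time in s.
With the tool pointing down it reaches from about 0.3 to 0.775 m from the base axis. Payload 14.6 kg.
Tool frame: the origin (TCP) lies at the very end of the fingers, on their centre line; the grasp point (between the pads) lies 19 mm behind it (pinch_z is the distance from the TCP to the grasp point, in m); z points along the fingers, y is the direction in which the jaws open and shut (so a half turn about z gives the same grasp; the last joint's range is limited). The gripper opens to 94 mm and grips with 3 to 60 N. Pads are 16 mm wide; open, the fingers measure 119 mm over their backs; the gripper's body (75 mm by 177 mm) begins 78 mm behind the grasp point.
Start: joints at [1.066, 0.3, 1.521, -0, 1.321, -0.067], TCP at [0.233, 0.498, 0.205] pointing down, gripper open.
Joint ranges: [-3.03, 3.03], [-0.79, 2.21], [0.23, 2.52], [-1.04, 4.18], [0, 3.07], [-2.55, 2.55]. Speed limits (rad/s): [2.22, 2.22, 2.57, 3.14, 3.14, 3.14].

INTERFACE

Orientations are given as [roll, pitch, yaw] about the fixed x, y, z axes, in that order (R = Rz(yaw) Ry(pitch) Rx(roll)).
In Python, from station import get_obs, camera, hand_in, pinch_z gives the robot as it stands.
- The arm moves only by the tool servo_tool, never from a script. Its argument "moves" is a list that holds one entry, the list of rows, each a list of 7 numbers: the turn, a rotation vector about the tool's x, y, z normalised to -1 to 1, where 1 is pi/2 rad, then the shift along the tool's x, y, z normalised to -1 to 1, where 1 is 500 mm, then the closure, from 0 (fully open) to 1 (shut). In form: [[[rx, ry, rz, x, y, z, hand], ...]]. A call has 1 to 12 rows; each row is the pose to reach, as a shift and turn from the pose measured when the call began, along the tool's axes at that moment; what a row does not reach only later rows make up. A row lasts 1/12 s, in which the tool goes at most 41.7 mm and 7.16 degrees, less where a joint would pass 70% of its speed; a pose out of reach is approached as far as the arm can. A call with a number of a shift or a turn outside -1 to 1 is refused whole. A call with a gripper value outside its range is refused whole. The fingers move at their own pace and stop on an object; "squeeze" is the grip in N (left out, the last holds). Time passes only in rows, so rows that repeat a pose let the fingers close. It gives the time, the measured TCP pose, the force and the opening at its end, in the units of the state.
- get_obs(): the state, without advancing time (a new reading comes with each control period).
- camera(name): name is "scene" or "side" or "wrist"; returns a dict with "color" (400x640x3 uint8, red, green, blue), "intrinsics" (3x3 intrinsics, pixels), "distortion" ([k1, k2, p1, p2, k3] as OpenCV has them; the pictures are not rectified), "rvec" (rotation vector, rad) and "tvec" (3), from world to camera coordinates, as OpenCV has them. Camera axes: x right, y down, z forward; pixel columns grow to the right and rows downward; lengths in m; the calibration is good to about 2 mm. A picture is of the moment at which its call begins. There is no depth.
- hand_in(): hands the job in, once; it reports no verdict.
The state is a dict: "time_s": time; "qpos": joint angles; "joint_vel": joint speeds; "tau": joint torques, N m; "ee_pos": TCP position; "eef_rot": TCP orientation; "force": force on the tool from outside, world axes, zero at the start; "moment": the same for the moment, N m; "grip_width": finger opening in m.
Only numpy, scipy, OpenCV 4.12 (cv2) and the standard library are available. Lean on these libraries where they do the work, as an engineer would, in place of code of your own. Each camera call takes 0.05 s, during which the arm holds its last target.

## Working session

There is one attempt and no reset: what is moved stays moved. The work goes in short steps, Python scripts to look and compute and a tool call to move; the robot and the scene stay as the last step left them, time stands still between calls to the robot, and variables do not carry over. Pictures are saved under pics/ and viewed, and the job is handed in when it is done.

Besides the shell and the picture viewer there is one more tool, called after ">>>" as a command line: name --argument value ..., lists and objects as JSON in quotes. servo_tool: Moves the arm, as the interface text tells. Scaled input: -1 to 1 covers 500 mm each way for a shift and pi/2 rad each way for a turn. Its arguments: {"type":"object","properties":{"moves":{"type":"array"},"squeeze":{"type":"number"}},"required":["moves"]}

```bash
mkdir -p pics; ls; cat > h.py <<'E'
import numpy as np, cv2
from station import get_obs, camera, hand_in, pinch_z
from scipy.spatial.transform import Rotation as R
def snap(n,f):
    c=camera(n); cv2.imwrite('pics/'+f,c['color'][:,:,::-1]); np.savez('pics/'+f+'.npz',**c); return c
def ld(f): return dict(np.load('pics/'+f+'.npz'))
def proj(c,P):
    return cv2.projectPoints(np.array(P,float).reshape(-1,3),c['rvec'],c['tvec'],c['intrinsics'],c['distortion'])[0].reshape(-1,2)
def ray(c,uv):
    p=cv2.undistortPoints(np.array([[uv]],float),c['intrinsics'],c['distortion'])[0,0]
    Rm=cv2.Rodrigues(c['rvec'])[0]; d=Rm.T@np.array([p[0],p[1],1]); o=-Rm.T@c['tvec'].ravel(); return o,d/np.linalg.norm(d)
def onz(c,uv,z):
    o,d=ray(c,uv); return o+d*(z-o[2])/d[2]
def crop(f,x0,y0,x1,y1,s,out):
    im=cv2.imread('pics/'+f)[y0:y1,x0:x1]; cv2.imwrite('pics/'+out,cv2.resize(im,None,fx=s,fy=s,interpolation=cv2.INTER_CUBIC))
E
python3 - <<'E'
from h import *
print(get_obs(),pinch_z)
for n in("scene","side","wrist"):
    c=snap(n,n+'0.png'); o,d=ray(c,(320,200)); print(n,o,d)
E
```

```text
pics
{'time_s': 0.0, 'qpos': array([ 1.06639852e+00,  3.00507086e-01,  1.52161387e+00,  1.07363872e-05,
        1.32070841e+00, -6.66244013e-02]), 'joint_vel': array([ 0.0009116 , -0.00115678,  0.00227549,  0.00038297, -0.00106927,
        0.00067668]), 'tau': array([ 6.97115302e-04, -5.31828153e+01, -3.52729511e+01,  7.08051352e-02,
        2.45550263e-02, -1.39454842e-04]), 'ee_pos': array([0.23303496, 0.49788271, 0.20485273]), 'eef_rot': array([-3.14035938e+00, -9.27103140e-05,  2.70381653e+00]), 'force': array([0.56286156, 0.01382846, 0.32098632]), 'moment': array([ 0.03793301, -0.00643005, -0.04535899]), 'grip_width': 0.09369870685840462} 0.0188
scene [ 1.1219308  -0.33351269  1.02798806] [-0.49073404  0.30150535 -0.81748066]
side [ 0.03103731 -0.63663719  0.89080419] [ 0.42443983  0.58242694 -0.69327461]
wrist [0.1715335  0.52742445 0.38490488] [ 0.20469987 -0.11607639 -0.97191781]
```

View pics/scene0.png

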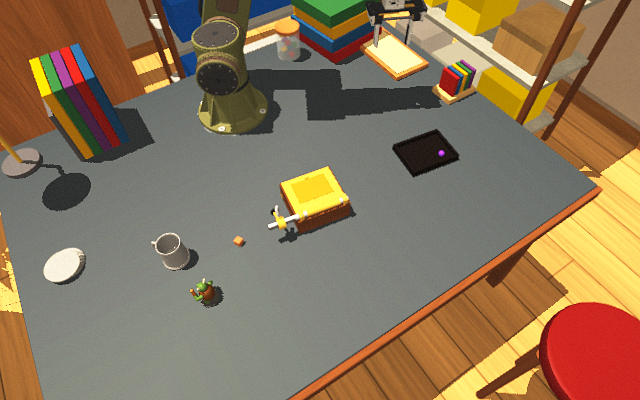

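View pics/side0.png

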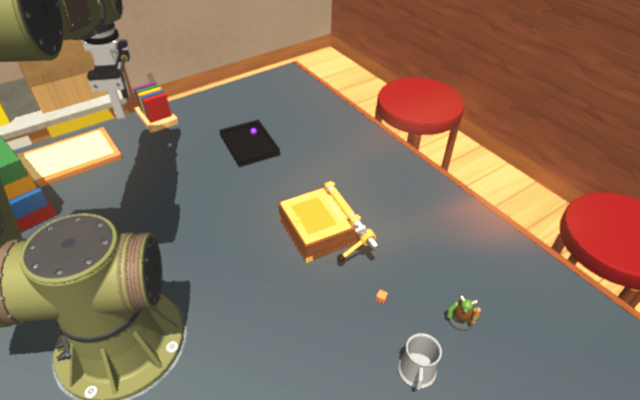

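View pics/wrist0.png

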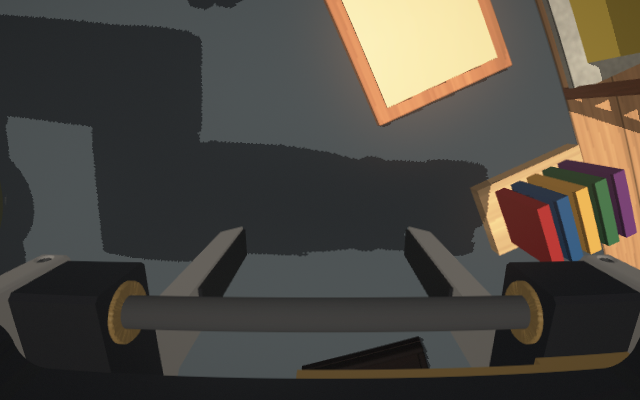

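```bash
python3 - <<'E'
from h import *
crop('scene0.png',255,155,365,250,7,'sc.png')
crop('side0.png',265,170,395,275,6,'sd.png')
E
```

```text
(no output)
```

View pics/sc.png

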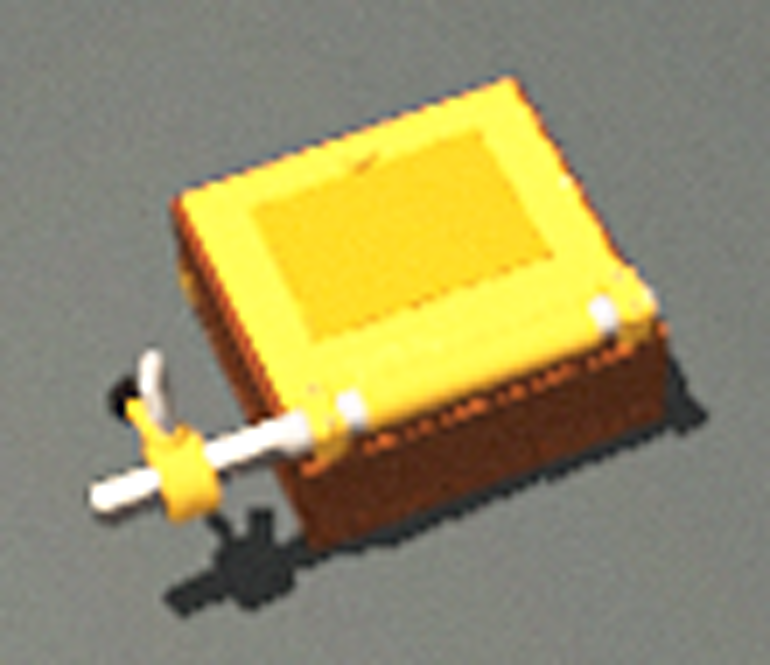

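View pics/sd.png

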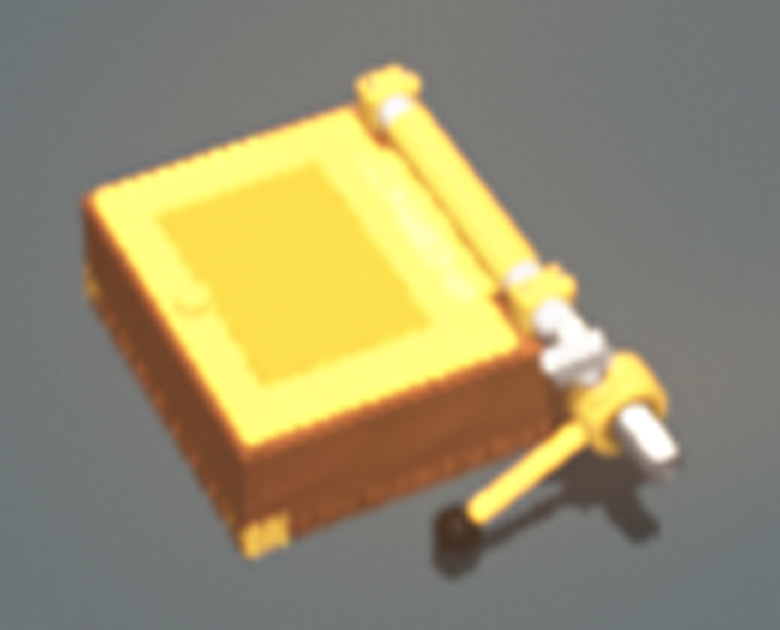

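```bash
cat > fit.py <<'E'
from h import *
from scipy.optimize import least_squares
a=ld('scene0.png');b=ld('side0.png')
A=lambda x,y:(x/7+255,y/7+155); B=lambda x,y:(x/6+265,y/6+170)
obs=[(a,(-75,-80,62),A(176,200)),(a,(-75,80,62),A(512,78)),(a,(75,-80,0),A(315,547)),(a,(75,80,0),A(663,415)),(a,(62,-160,70),A(97,495)),
(b,(-75,80,60),B(86,205)),(b,(-75,-80,60),B(245,455)),(b,(-75,-80,0),B(250,556)),(b,(62,-160,70),B(665,450)),
(a,'ball',A(125,397)),(b,'ball',B(457,528)),(b,'head',B(576,352)),(a,'head',A(152,378))]
def W(p,P):
    c,s=np.cos(p[2]),np.sin(p[2]); x,y,z=np.array(P)/1000
    return np.array([p[0]+c*x-s*y,p[1]+s*x+c*y,z])
def pt(p,P):
    t=p[3]
    if P=='ball':P=(62-78*np.cos(t),-125,70-78*np.sin(t))
    if P=='head':P=(62-42*np.sin(t),-125,70+42*np.cos(t))
    return W(p,P)
def f(p): return np.concatenate([proj(c,pt(p,P))[0]-np.array(uv) for c,P,uv in obs])
x0=onz(a,(315,198),.06)
if __name__=='__main__':
  best=min((least_squares(f,[x0[0],x0[1],y,.6]) for y in np.arange(-3,3,.5)),key=lambda r:r.cost)
  p=best.x; print(p,best.cost); print(f(p).reshape(-1,2).round(1))
  for n,P in [('tip',(62,-160,70)),('collar',(62,-125,70)),('ball','ball'),('head','head')]: print(n,pt(p,P))
  for n,c,uv in [('die',a,(238,242)),('troll',a,(204,300)),('tank',a,(175,262)),('tray',a,(425,155))]: print(n,onz(c,uv,0))
E
python3 fit.py
```

```text
[ 0.51075475  0.0234237  -0.14731575  0.51425075] 10.578114737604674
[[-1.2 -0.7]
 [ 0.4 -1. ]
 [-0.2  0.9]
 [ 0.3  0.1]
 [ 0.3  2. ]
 [-1.3 -1.8]
 [-0.1  0.4]
 [-0.7  0.1]
 [-0.1  2.2]
 [ 1.   0.2]
 [ 0.  -0.5]
 [ 0.2  0.3]
 [ 0.5  0.8]]
tip [ 0.54859784 -0.14394386  0.07      ]
collar [ 0.55373527 -0.10932295  0.07      ]
ball [ 0.48655924 -0.09935465  0.03163315]
head [ 0.53329996 -0.10629054  0.10656778]
die [ 0.50000869 -0.22687858  0.        ]
troll [ 0.60727811 -0.37873943  0.        ]
tank [ 0.46167794 -0.40177114  0.        ]
tray [0.54131529 0.42820545 0.        ]
```

```bash
cat >> h.py <<'E'
def goal(pos,rot):
    """rot: R object target; prints normalised row relative to current"""
    o=get_obs(); R0=R.from_euler('xyz',o['eef_rot']); 
    d=R0.inv().apply(np.array(pos)-o['ee_pos'])/.5; w=(R0.inv()*rot).as_rotvec()/(np.pi/2)
    print('row',w.round(4).tolist(),d.round(4).tolist(),'rows needed',max(np.linalg.norm(d)*500/41.7,np.linalg.norm(w)*90/7.16))
E
python3 - <<'E'
from h import *
goal((.535,-.107,.25),R.from_euler('xyz',[np.pi,0,1.38]))
E
```

```text
row [-0.0005, 0.0003, 0.8427] [-1.0598, -0.8399, -0.0893] rows needed 16.24916079001496
```

>>> servo_tool --moves '[[[0,0,0.1,-0.09,-0.07,-0.01,0],[0,0,0.2,-0.17,-0.13,-0.03,0],[0,0,0.3,-0.25,-0.19,-0.05,0],[0,0,0.4,-0.33,-0.25,-0.07,0],[0,0,0.48,-0.4,-0.31,-0.09,0],[0,0,0.55,-0.47,-0.37,-0.09,0],[0,0,0.62,-0.54,-0.43,-0.09,0],[0,0,0.68,-0.61,-0.48,-0.09,0],[0,0,0.74,-0.68,-0.54,-0.09,0],[0,0,0.8,-0.75,-0.6,-0.09,0],[0,0,0.84,-0.82,-0.66,-0.09,0]]]'

```text
time_s: 1.07
ee_pos: [0.4349, 0.0883, 0.25]
eef_rot: [3.141, 0.001, 1.377]
force: [1.0, 1.8, 0.2]
grip_width: 0.094
```

```bash
python3 - <<'E'
from h import *
goal((.535,-.107,.25),R.from_euler('xyz',[np.pi,0,1.38]))
E
```

```text
row [0.0001, 0.0004, -0.0017] [-0.3448, 0.2717, 0.0002] rows needed 5.262945101759052
```

>>> servo_tool --moves '[[[0,0,0,-0.07,0.055,0,0],[0,0,0,-0.14,0.11,0,0],[0,0,0,-0.21,0.165,0,0],[0,0,0,-0.28,0.22,0,0],[0,0,0,-0.345,0.272,0,0],[0,0,0,-0.345,0.272,0,0],[0,0,0,-0.345,0.272,0,0]]]'

```text
time_s: 1.65
ee_pos: [0.5356, -0.1096, 0.249]
eef_rot: [-3.14, 0.001, 1.374]
force: [-1.5, 0.1, -0.8]
grip_width: 0.0939
```

```bash
python3 - <<'E'
from h import *
snap('wrist','w1.png');o=get_obs();print(o['ee_pos'],o['qpos'])
E
```

```text
[ 0.53502737 -0.10782405  0.24931052] [-2.65694068e-01  2.61130395e-01  1.46829088e+00 -5.74583799e-04
  1.41354699e+00 -7.01383402e-02]
```

View pics/w1.png

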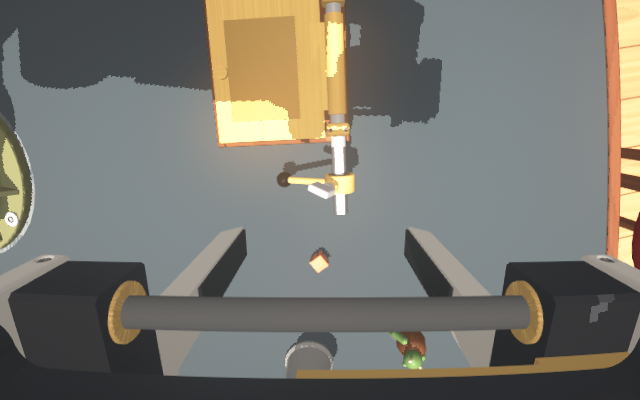

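```bash
python3 - <<'E'
from h import *
crop('w1.png',270,120,370,220,8,'w1c.png')
import fit
from fit import W
c=ld('w1.png'); p=np.array([ .51075,.02342,-.14732,.514])
for P in [(62,-160,70),(62,-125,70),(75,-80,60),(-75,-80,60)]: print(P,((proj(c,W(p,P))[0]-[270,120])*8).round())
for P in ['ball','head']: print(P,((proj(c,fit.pt(p,P))[0]-[270,120])*8).round())
E
```

```text
(62, -160, 70) [575. 726.]
(62, -125, 70) [565. 487.]
(75, -80, 60) [642. 155.]
(-75, -80, 60) [-412.  212.]
ball [118. 464.]
head [416. 546.]
```

View pics/w1c.png

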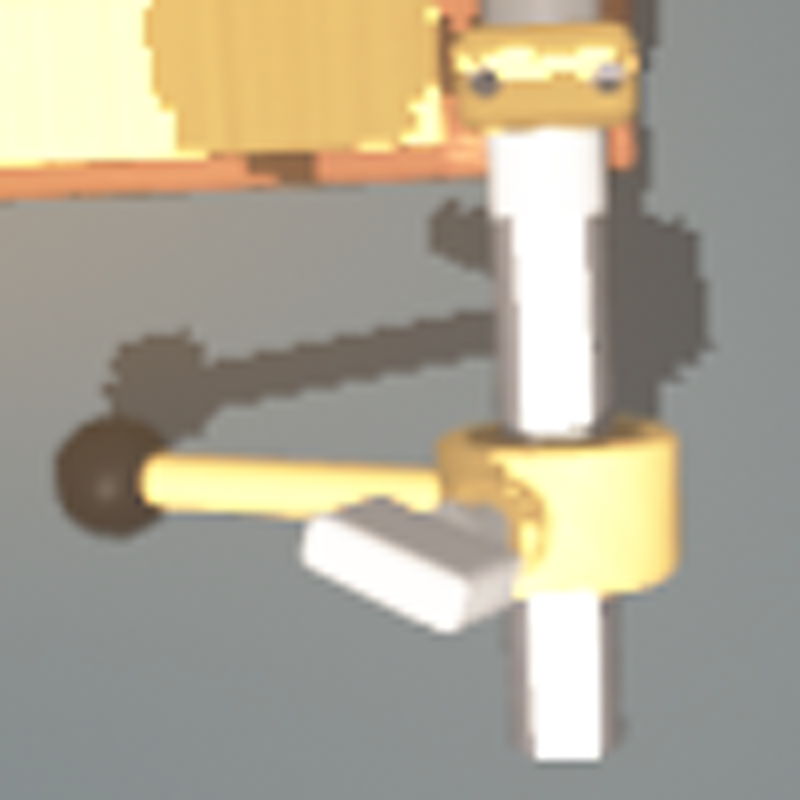

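```bash
cat > fit2.py <<'E'
from fit import *
w=ld('w1.png'); C=lambda x,y:(x/8+270,y/8+120)
def pad(p,q,base=None):
    t,psi,r=p[3],p[4],p[5]
    # collar axes in niche frame
    X=np.array([np.cos(t),0,np.sin(t)]);Y=np.array([0,1,0]);Z=np.array([-np.sin(t),0,np.cos(t)])
    sx=np.cos(psi)*X+np.sin(psi)*Y; sy=-np.sin(psi)*X+np.cos(psi)*Y
    return W(p,np.array([62,-125,70])+r*Z+q[0]*sx+q[1]*sy+q[2]*Z)
# wrist offset p[6:9] world shift for the wrist camera calibration
def P2(p,P):
    if isinstance(P,tuple) and P[0]=='pad': return pad(p,P[1])
    return pt(p,P)
obsw=[(('pad',(-12,4,9)),C(315,517)),(('pad',(-12,-4,9)),C(303,560)),(('pad',(12,-4,9)),C(447,632)),(('pad',(12,4,9)),C(467,587)),(('pad',(12,4,-9)),C(517,530)),(('pad',(-12,4,-9)),C(380,500)),
('ball',C(112,477)),((62+4.5,-160,76.5),C(605,758)),((62-4.5,-160,76.5),C(535,758)),((75,-80,60),C(633,163)),((62,-85,76.5),C(553,215))]
def f2(p):
    sh=p[6:9]
    r=[proj(c,P2(p,P))[0]-np.array(uv) for c,P,uv in obs if P!='head']
    r+=[(proj(w,P2(p,P)+sh)[0]-np.array(uv))*1.5 for P,uv in obsw]+[sh/0.002]
    return np.concatenate(r)
if __name__=='__main__':
  best=min((least_squares(f2,[.51075,.02342,-.14732,.514,y,42,0,0,0],x_scale=[.01,.01,.01,.1,.1,1,.01,.01,.01]) for y in (-.9,-.6,-.3,0)),key=lambda r:r.cost)
  p=best.x; print(p.round(4).tolist(),best.cost); r=f2(p); print(r[-25:-3].reshape(-1,2).round(1)/1.5); print(r[:-25].reshape(-1,2).round(1))
  for n,P in [('tip',(62,-160,70)),('collar',(62,-125,70)),('ball','ball'),('head',('pad',(0,0,0)))]: print(n,P2(p,P))
E
python3 fit2.py
```

```text
[0.5107, 0.0231, -0.1483, 0.5233, -0.2716, 39.5291, -0.0013, -0.0013, 0.0007] 35.694691426779315
[[-1.26666667 -0.53333333]
 [-1.06666667  1.4       ]
 [ 0.86666667  0.26666667]
 [-0.13333333 -1.6       ]
 [ 2.26666667  1.93333333]
 [-0.13333333 -1.6       ]
 [ 0.26666667 -0.13333333]
 [-0.46666667 -0.8       ]
 [ 0.33333333 -0.46666667]
 [ 0.2         0.8       ]
 [-0.6         0.46666667]]
[[-1.3 -0.6]
 [ 0.4 -0.9]
 [-0.3  0.9]
 [ 0.2  0.2]
 [ 0.1  2. ]
 [-1.2 -1.7]
 [-0.   0.5]
 [-0.7  0.2]
 [-0.   2.4]
 [ 1.   0.4]
 [ 0.2 -0.2]]
tip [ 0.54842761 -0.14428863  0.07      ]
collar [ 0.55359886 -0.10967276  0.07      ]
ball [ 0.48677968 -0.09969067  0.03101852]
head [ 0.53406051 -0.10675393  0.10423864]
```

```bash
cat > ov.py <<'E'
from fit2 import *
base=[.5107,.0231,-.1483,.5233,-.2716,39.5,-.0013,-.0013,.0007]
def draw(psis,r,t=.5233):
    ims=[]
    for psi in psis:
        p=np.array(base);p[4]=psi;p[5]=r;p[3]=t
        im=cv2.resize(cv2.imread('pics/w1.png')[160:210,290:350],None,fx=6.5,fy=6.5,interpolation=cv2.INTER_CUBIC)
        c={k:(( pad(p,(x,y,z))+p[6:9])) for k,(x,y,z) in enumerate([(sx*12,sy*4,sz*9) for sx in(-1,1) for sy in(-1,1) for sz in(-1,1)])}
        uv=[((proj(w,v)[0]-[290,160]+.5)*6.5).astype(int) for v in c.values()]
        for i in range(8):
            for j in range(i):
                if bin(i^j).count('1')==1: cv2.line(im,tuple(map(int,uv[i])),tuple(map(int,uv[j])),(0,0,255) if (i&1 and j&1) else (0,160,0),1)
        cv2.putText(im,f'{psi:.2f}',(5,15),0,.5,(0,0,0));ims.append(im)
    return np.hstack(ims)
cv2.imwrite('pics/ov.png',np.vstack([draw((-.25,-.45),42.5),draw((-.65,-.8),42.5)]))
E
python3 ov.py
```

```text
(no output)
```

View pics/ov.png

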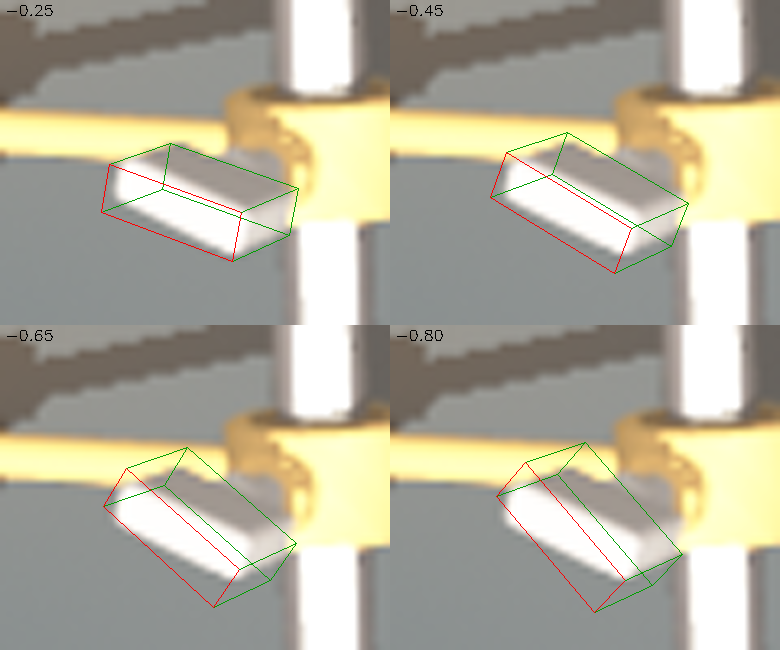

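```bash
cat > tgt.py <<'E'
from h import *
col=np.array([.553,-.1103,.070]); yaw=-.1483
def pose(t,psi,r,flip=1):
    N=R.from_euler('z',yaw)
    X=N.apply([np.cos(t),0,np.sin(t)]);Y=N.apply([0,1,0]);Z=N.apply([-np.sin(t),0,np.cos(t)])
    sy=flip*(-np.sin(psi)*X+np.cos(psi)*Y); z=-Z; x=np.cross(sy,z)
    return col+Z*r, R.from_matrix(np.stack([x,sy,z],1))
E
python3 - <<'E'
from tgt import *
for fl in(1,-1):
  p,r=pose(.52,-.38,.085,fl); print(p,r.as_euler('xyz')); goal(p,r)
E
```

```text
[ 0.51122877 -0.10405951  0.14376463] [2.93232696 0.47961203 2.5619486 ]
row [-0.2976, -0.1912, -0.7692] [-0.0018, -0.0479, 0.2112] rows needed 10.641404085613006
[ 0.51122877 -0.10405951  0.14376463] [-2.93232696 -0.47961203 -0.57964406]
row [-0.209, 0.3254, 1.1806] [-0.0018, -0.0479, 0.2112] rows needed 15.616138082705366
```

>>> servo_tool --moves '[[[-0.027,-0.0175,-0.07,0,-0.01,0,0.57],[-0.054,-0.035,-0.14,0,-0.02,0,0.57],[-0.081,-0.052,-0.21,0,-0.03,0,0.57],[-0.108,-0.07,-0.28,0,-0.04,0,0.57],[-0.135,-0.087,-0.35,0,-0.048,0.02,0.57],[-0.162,-0.104,-0.42,-0.002,-0.048,0.05,0.57],[-0.19,-0.122,-0.49,-0.002,-0.048,0.08,0.57],[-0.217,-0.139,-0.56,-0.002,-0.048,0.11,0.57],[-0.244,-0.157,-0.63,-0.002,-0.048,0.14,0.57],[-0.271,-0.174,-0.7,-0.002,-0.048,0.17,0.57],[-0.298,-0.191,-0.769,-0.002,-0.048,0.211,0.57],[-0.298,-0.191,-0.769,-0.002,-0.048,0.211,0.57]]]' --squeeze 6

```text
time_s: 2.7
ee_pos: [0.5089, -0.1022, 0.1411]
eef_rot: [2.934, 0.479, 2.57]
force: [-0.6, 0.8, -0.3]
grip_width: 0.0402
```

```bash
python3 - <<'E'
from tgt import *
o=get_obs();print(o['qpos'].round(3),o['grip_width'],o['force'],o['moment'])
c=snap('wrist','w2.png'); snap('side','s2.png'); snap('scene','c2.png')
p,r=pose(.52,-.38,.085); goal(p,r)
p,r=pose(.52,-.38,.026); goal(p,r)
crop('s2.png',290,130,410,230,6,'s2c.png')
E
```

```text
[-0.313  0.055  2.066  0.172  0.515 -1.492] 0.04016707124551515 [-0.57308357  0.83627271 -0.25689073] [ 0.04566463  0.21560431 -0.00141404]
row [0.0008, -0.0002, -0.0005] [-0.0014, -0.0016, 0.0011] rows needed 0.02843232190666584
row [0.0008, -0.0002, -0.0005] [-0.0014, -0.0017, 0.1191] rows needed 1.4287295303306793
```

View pics/w2.png

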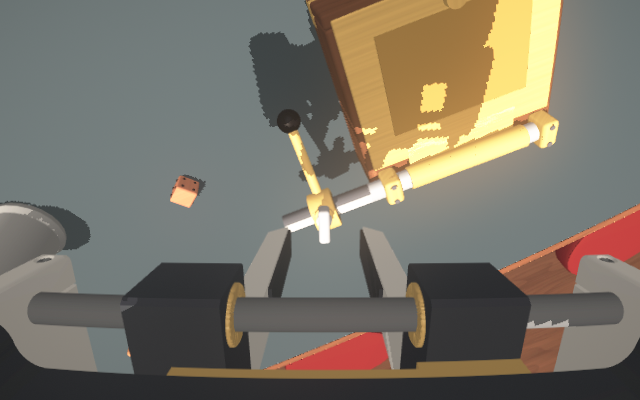

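View pics/s2c.png

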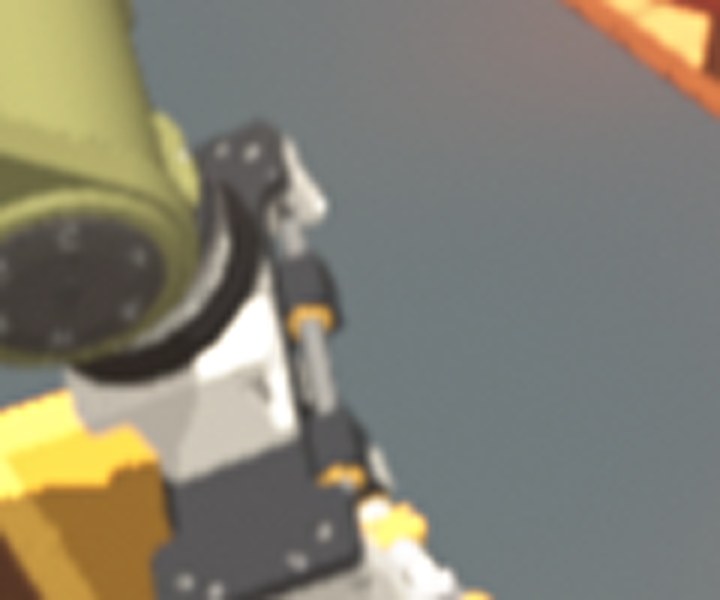

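```bash
python3 - <<'E'
from h import *
crop('w2.png',270,170,380,260,7,'w2c.png')
E
```

```text
(no output)
```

View pics/w2c.png

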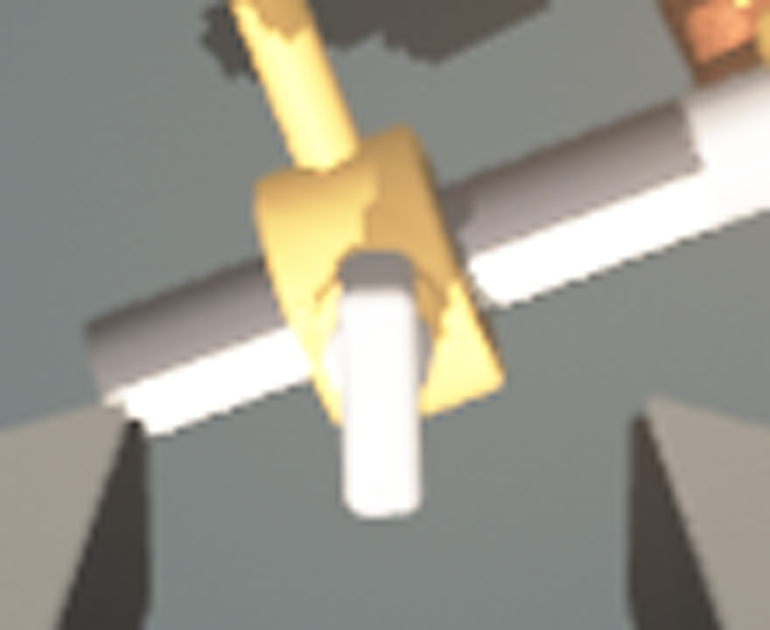

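>>> servo_tool --moves '[[[0,0,0,-0.001,-0.003,0.03,0.57],[0,0,0,-0.001,-0.003,0.06,0.57],[0,0,0,-0.001,-0.003,0.09,0.57],[0,0,0,-0.001,-0.003,0.119,0.57],[0,0,0,-0.001,-0.003,0.119,0.57],[0,0,0,-0.001,-0.003,0.119,0.57]]]'

```text
time_s: 3.35
ee_pos: [0.5399, -0.1081, 0.0928]
eef_rot: [2.93, 0.479, 2.561]
force: [-0.5, 0.2, 1.1]
grip_width: 0.0402
```

```bash
python3 - <<'E'
from tgt import *
o=get_obs();print(o['qpos'].round(3),o['grip_width'],o['force'],o['moment'])
c=snap('wrist','w3.png')
p,r=pose(.52,-.38,.026); goal(p,r)
E
```

```text
[-0.303  0.209  2.027  0.204  0.398 -1.512] 0.04021749497779074 [-0.46410217  0.16541258  1.05636928] [0.03928881 0.27220538 0.0190769 ]
row [0.0012, 0.0, -0.0005] [0.0002, -0.0002, 0.0017] rows needed 0.020640839471269604
```

View pics/w3.png

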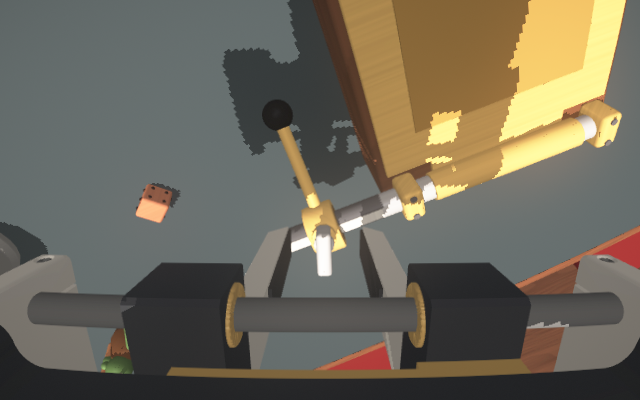

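>>> servo_tool --moves '[[[0,0,0,0,0,0,0.8],[0,0,0,0,0,0,1],[0,0,0,0,0,0,1],[0,0,0,0,0,0,1],[0,0,0,0,0,0,1],[0,0,0,0,0,0,1],[0,0,0,0,0,0,1]]]'

```text
time_s: 3.98
ee_pos: [0.5399, -0.1087, 0.0936]
eef_rot: [2.93, 0.48, 2.561]
force: [-3.0, -4.2, 2.2]
grip_width: 0.0114
```

```bash
python3 - <<'E'
from tgt import *
o=get_obs();print(o['qpos'].round(3),o['grip_width'],o['force'],o['moment'])
for t in (.4,.28,.16,.08,.0):
  p,r=pose(t,-.38,.026); goal(p,r)
E
```

```text
[-0.304  0.207  2.027  0.203  0.398 -1.513] 0.011445613371652327 [-2.96048747 -4.16535935  2.21148365] [-0.69895796  0.58359905 -0.45258308]
row [0.0293, 0.0714, -0.0005] [-0.0049, 0.0028, 0.0025] rows needed 0.9696746073658704
row [0.0577, 0.1423, -0.0005] [-0.0106, 0.0051, 0.0036] rows needed 1.9299056612380467
row [0.086, 0.2132, -0.0004] [-0.0162, 0.0073, 0.0055] rows needed 2.8901588598745542
row [0.1049, 0.2605, -0.0004] [-0.0197, 0.0088, 0.0071] rows needed 3.53033103793759
row [0.1239, 0.3078, -0.0003] [-0.0231, 0.0101, 0.009] rows needed 4.170504466774059
```

>>> servo_tool --moves '[[[0,0,0,0,0,0,1],[0,0,0,0,0,0,1],[0,0,0,0,0,0,1]]]'

```text
time_s: 4.23
ee_pos: [0.5398, -0.1089, 0.0937]
eef_rot: [2.93, 0.48, 2.561]
force: [-2.7, -2.8, 2.9]
grip_width: 0.0115
```

```bash
python3 - <<'E'
from tgt import *
o=get_obs();print(o['qpos'].round(3),o['grip_width'],o['force'],o['moment'],o['ee_pos'])
c=snap('wrist','w4.png');crop('w4.png',240,190,400,310,5,'w4c.png')
E
```

```text
[-0.304  0.207  2.027  0.203  0.399 -1.513] 0.011545836568733021 [-2.65532957 -2.75475726  2.87065734] [-0.44298357  0.48034948 -0.24262412] [ 0.53983546 -0.10887696  0.09367995]
```

View pics/w4c.png

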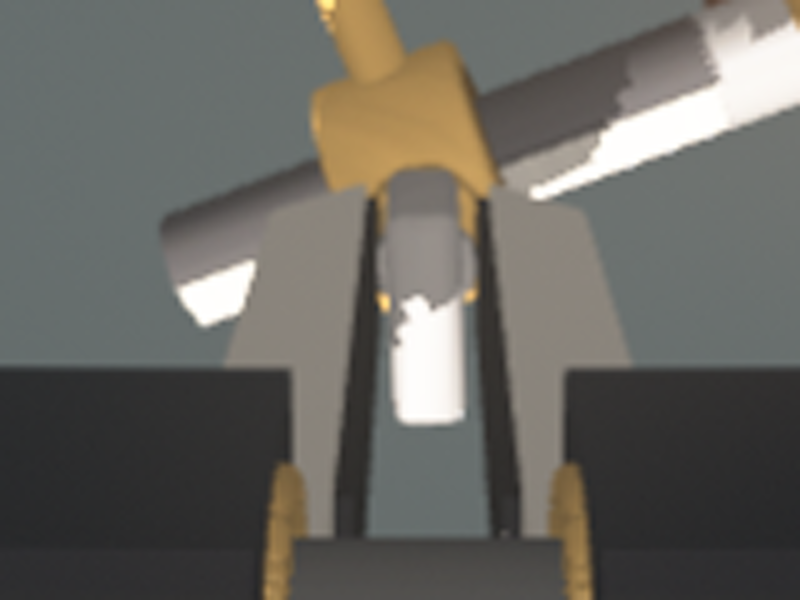

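>>> servo_tool --moves '[[[0,0,0,0,0,0,0.75],[0,0,0,0,0,0,0.75],[0,0,0,0,0,-0.006,0.75],[0,0,0,0,0,-0.012,0.75],[0,0,0,0,0,-0.012,0.75],[0,0,0,0,0,-0.012,0.9],[0,0,0,0,0,-0.012,1],[0,0,0,0,0,-0.012,1],[0,0,0,0,0,-0.012,1],[0,0,0,0,0,-0.012,1],[0,0,0,0,0,-0.012,1]]]'

```text
time_s: 5.2
ee_pos: [0.5369, -0.1085, 0.099]
eef_rot: [2.93, 0.48, 2.561]
force: [-4.9, -1.7, 5.4]
grip_width: 0.0079
```

```bash
python3 - <<'E'
from tgt import *
o=get_obs();print(o['qpos'].round(3),o['grip_width'],o['force'],o['moment'],o['ee_pos'])
c=snap('wrist','w5.png');crop('w5.png',240,190,400,310,5,'w5c.png')
for t in (.52,0): p,r=pose(t,-.38,.032); goal(p,r)
E
```

```text
[-0.305  0.191  2.031  0.199  0.41  -1.509] 0.007869079704977043 [-4.88179395 -1.70600191  5.40953392] [-0.28998701  0.65876234 -0.24440467] [ 0.53687035 -0.10852939  0.09895553]
row [0.0008, 0.0005, -0.0006] [0.0011, 0.0009, 0.0024] rows needed 0.032834260599395086
row [0.1237, 0.3079, -0.0004] [-0.0285, 0.0127, 0.0109] rows needed 4.1712770367215715
```

View pics/w5c.png

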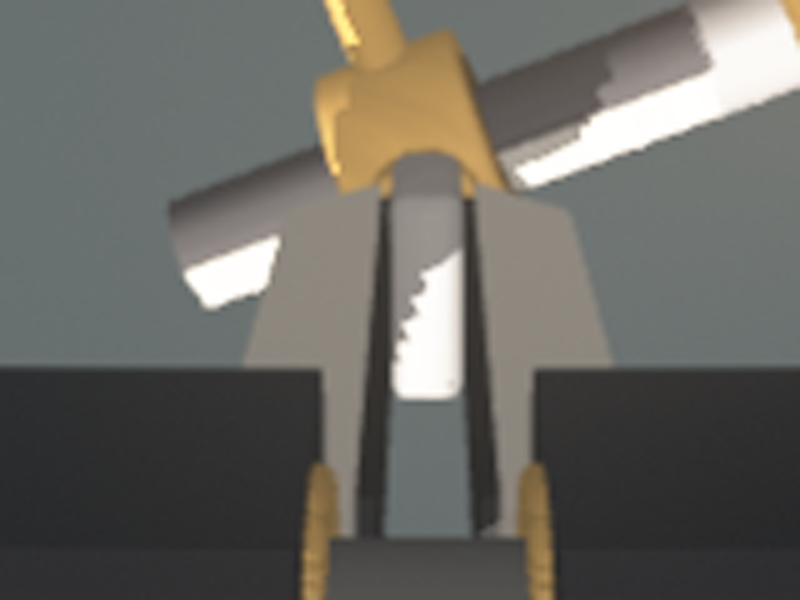

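```bash
python3 - <<'E'
from tgt import *
for t in (.46,.4,.34,.28,.22,.16,.1,.05,0):
  p,r=pose(t,-.38,.0325); goal(p,r)
E
```

```text
row [0.015, 0.036, -0.0005] [-0.0026, 0.0024, 0.0015] rows needed 0.49035115372177246
row [0.0292, 0.0715, -0.0005] [-0.0062, 0.0038, 0.0018] rows needed 0.9704342130172382
row [0.0434, 0.1069, -0.0005] [-0.0097, 0.0052, 0.0024] rows needed 1.4505498022275352
row [0.0575, 0.1424, -0.0005] [-0.0133, 0.0067, 0.0032] rows needed 1.9306736530790864
row [0.0717, 0.1779, -0.0005] [-0.0168, 0.0081, 0.0043] rows needed 2.4108008294962073
row [0.0859, 0.2133, -0.0005] [-0.0202, 0.0094, 0.0056] rows needed 2.890929674510942
row [0.1001, 0.2488, -0.0004] [-0.0235, 0.0108, 0.007] rows needed 3.371059475129936
row [0.1119, 0.2784, -0.0004] [-0.0263, 0.0118, 0.0084] rows needed 3.77116810893843
row [0.1237, 0.3079, -0.0004] [-0.0289, 0.0129, 0.01] rows needed 4.1712770367215715
```

>>> servo_tool --moves '[[[0.015,0.036,0,-0.003,0.0022,0.0,0.99],[0.029,0.0715,0,-0.0065,0.0038,0.0,1],[0.043,0.107,0,-0.01,0.005,0.0005,1],[0.0575,0.142,0,-0.0135,0.0065,0.0012,1],[0.0575,0.142,0,-0.0135,0.0065,0.0012,1]]]'

```text
time_s: 5.67
ee_pos: [0.5446, -0.1095, 0.1023]
eef_rot: [3.036, 0.258, 2.599]
force: [-3.4, -4.6, 7.4]
grip_width: 0.0083
```

```bash
python3 - <<'E'
from tgt import *
o=get_obs();print(o['qpos'].round(3),o['grip_width'],o['force'],o['moment'],o['ee_pos'])
for t in (.22,.16,.1,.05,0):
  p,r=pose(t,-.38,.0325); goal(p,r)
E
```

```text
[-0.282  0.281  1.832  0.053  0.752 -1.357] 0.008283899401855414 [-3.42252467 -4.58292442  7.42428972] [-0.9248436   0.59597215 -0.25676266] [ 0.54455702 -0.10950513  0.1023126 ]
row [0.0134, 0.0347, -0.0005] [-0.0018, 0.0017, 0.0019] rows needed 0.46769312985465367
row [0.0276, 0.0702, -0.0005] [-0.0054, 0.0032, 0.0022] rows needed 0.9477922461686967
row [0.0418, 0.1056, -0.0005] [-0.009, 0.0046, 0.0028] rows needed 1.4279136181866277
row [0.0536, 0.1352, -0.0005] [-0.0119, 0.0058, 0.0035] rows needed 1.8280191110485806
row [0.0654, 0.1648, -0.0005] [-0.0149, 0.0069, 0.0043] rows needed 2.2281262858763102
```

>>> servo_tool --moves '[[[0.0134,0.0347,0,-0.002,0.0015,-0.002,1],[0.0276,0.07,0,-0.0055,0.003,-0.002,1],[0.042,0.1055,0,-0.009,0.0043,-0.001,1],[0.0535,0.135,0,-0.012,0.0055,0,1],[0.0655,0.165,0,-0.015,0.0065,0.001,1],[0.0655,0.165,0,-0.015,0.0065,0.001,1],[0.0655,0.165,0,-0.015,0.0065,0.001,1]]]'

```text
time_s: 6.25
ee_pos: [0.5526, -0.1107, 0.1036]
eef_rot: [3.141, 0.002, 2.613]
force: [-0.8, -4.4, -0.5]
grip_width: 0.0081
```

```bash
python3 - <<'E'
from tgt import *
o=get_obs();print(o['qpos'].round(3),o['grip_width'],o['force'],o['moment'],o['ee_pos'],o['eef_rot'])
snap('wrist','w6.png');crop('w6.png',220,150,400,285,4.4,'w6c.png')
snap('side','s6.png');crop('s6.png',320,180,400,250,9,'s6c.png')
snap('scene','c6.png');crop('c6.png',255,155,365,250,7,'c6c.png')
E
```

```text
[-0.263  0.431  1.592  0.     1.117 -1.305] 0.008051700663050184 [-0.80261172 -4.37810097 -0.4796924 ] [-0.94685149  0.11892024 -0.00495135] [ 0.55259638 -0.11067931  0.10358169] [3.14088039e+00 1.80046852e-03 2.61280355e+00]
```

View pics/w6c.png

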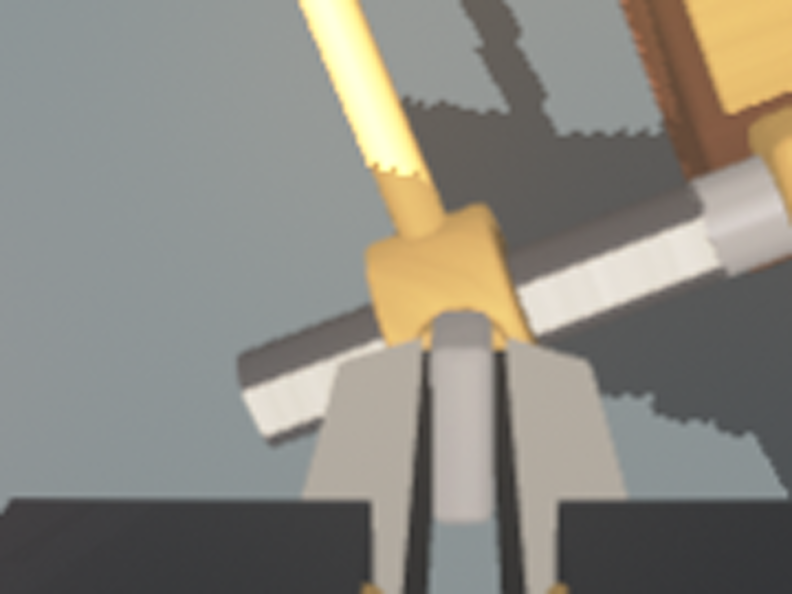

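View pics/s6c.png

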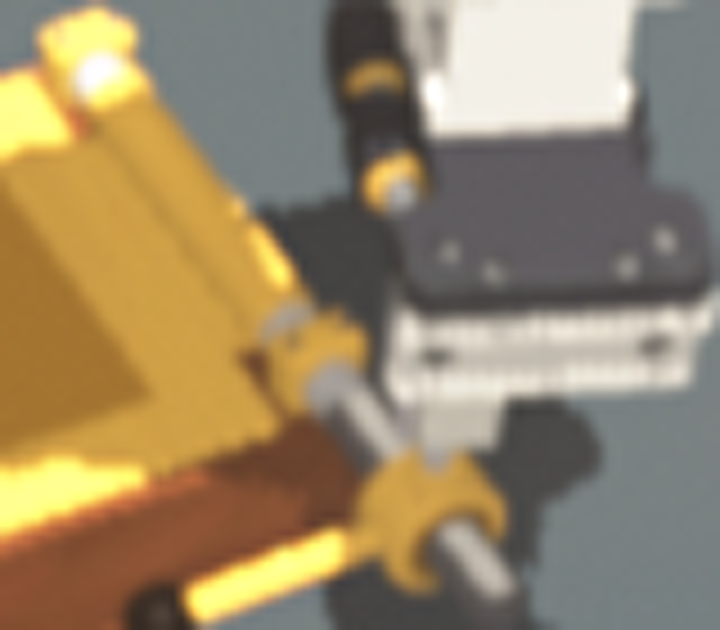

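View pics/c6c.png

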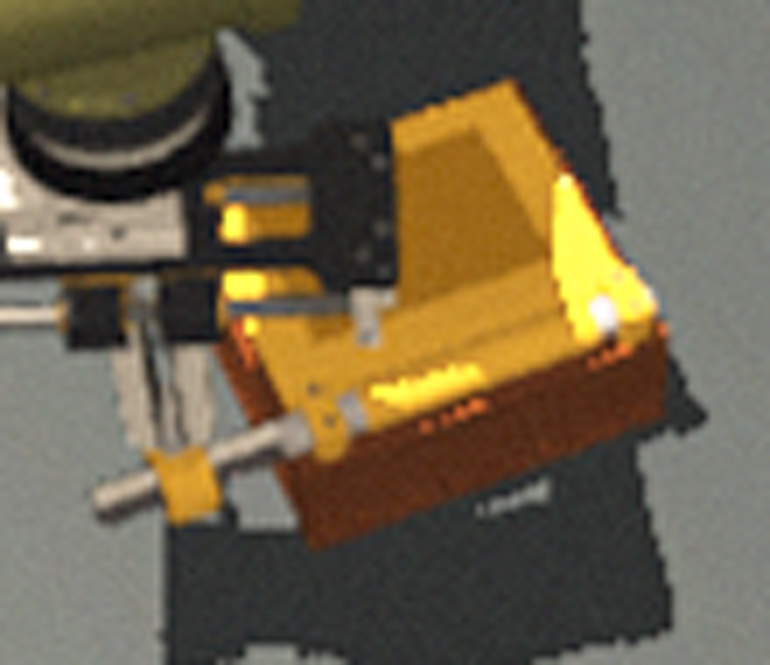

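```bash
python3 - <<'E'
from h import *
a=cv2.resize(cv2.imread('pics/w6.png')[70:170,220:340],None,fx=5,fy=5,interpolation=2)
b=cv2.resize(cv2.imread('pics/s6.png')[220:270,310:370],None,fx=10,fy=10,interpolation=2)
cv2.imwrite('pics/x1.png',a);cv2.imwrite('pics/x2.png',b)
E
```

```text
(no output)
```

View pics/x1.png

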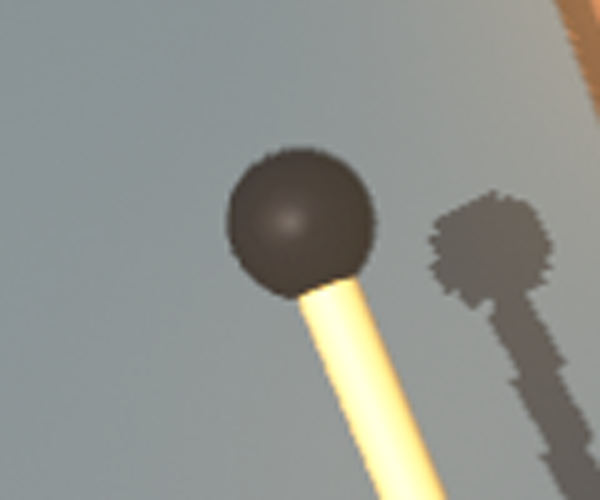

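View pics/x2.png

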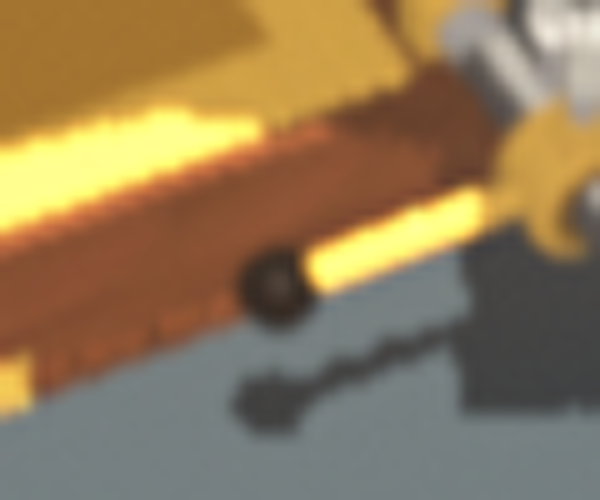

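```bash
python3 - <<'E'
from fit2 import *
base=np.array([.5107,.0231,-.1483,0,0,40])
wc=ld('w6.png');sc=ld('s6.png')
for t in(-.2,-.1,0,.1,.2):
  base[3]=t; B=P2(base,'ball'); print(t,proj(wc,B)[0],proj(wc,B+[-.0013,-.0013,.0007])[0],proj(sc,B)[0])
print('obs (279.8,114),(337.5,248.4)')
print('tip',proj(wc,P2(base,(62,-160,70))),proj(sc,P2(base,(62,-160,70))))
# triangulate
o1,d1=ray(wc,(279.8,114));o2,d2=ray(sc,(337.5,248.4))
A=np.stack([d1,-d2],1);s=np.linalg.lstsq(A,o2-o1,rcond=None)[0];print(o1+d1*s[0],o2+d2*s[1])
E
```

```text
-0.2 [279.34064682 118.19667274] [276.17010109 117.39842619] [338.94788802 243.60300156]
-0.1 [280.31802366 116.53434455] [277.26698044 115.75892945] [338.34543272 246.03821288]
0 [281.72182526 116.13843   ] [278.78634223 115.38930301] [338.05038697 248.35702694]
0.1 [283.49077244 116.88159514] [280.66580636 116.16112475] [338.06140909 250.53628143]
0.2 [285.56836264 118.63931962] [282.84810519 117.94898417] [338.37369817 252.55508222]
obs (279.8,114),(337.5,248.4)
tip [[280.55038527 241.40732586]] [[375.77785769 247.36493532]]
[ 0.47474409 -0.0983939   0.07117866] [ 0.47467205 -0.09833447  0.0711787 ]
```

>>> servo_tool --moves '[[[0,0,0,0,0,0,0.85],[0,0,0,-0.001,-0.0016,0,0.85],[0,0,0,-0.001,-0.0016,0,0.85],[0,0,0,-0.001,-0.0016,0,0.85],[0,0,0,-0.001,-0.0016,0,0.85]]]'

```text
time_s: 6.82
ee_pos: [0.5522, -0.1113, 0.1038]
eef_rot: [3.141, 0.001, 2.613]
force: [0.0, 0.7, -0.1]
grip_width: 0.0145
```

```bash
python3 - <<'E'
from tgt import *
o=get_obs();print(o['qpos'].round(3),o['grip_width'],o['force'],o['moment'],o['ee_pos'],o['eef_rot'])
snap('wrist','w7.png');crop('w7.png',220,80,400,260,4.4,'w7c.png')
snap('side','s7.png');crop('s7.png',310,190,390,260,9,'s7c.png')
E
```

```text
[-0.264  0.43   1.592  0.     1.117 -1.306] 0.014474410622122435 [ 0.01372815  0.70263518 -0.07894771] [-0.00889956 -0.00748671 -0.00681914] [ 0.55216254 -0.11127663  0.10379268] [3.14081213e+00 1.24265184e-03 2.61268372e+00]
```

View pics/w7c.png

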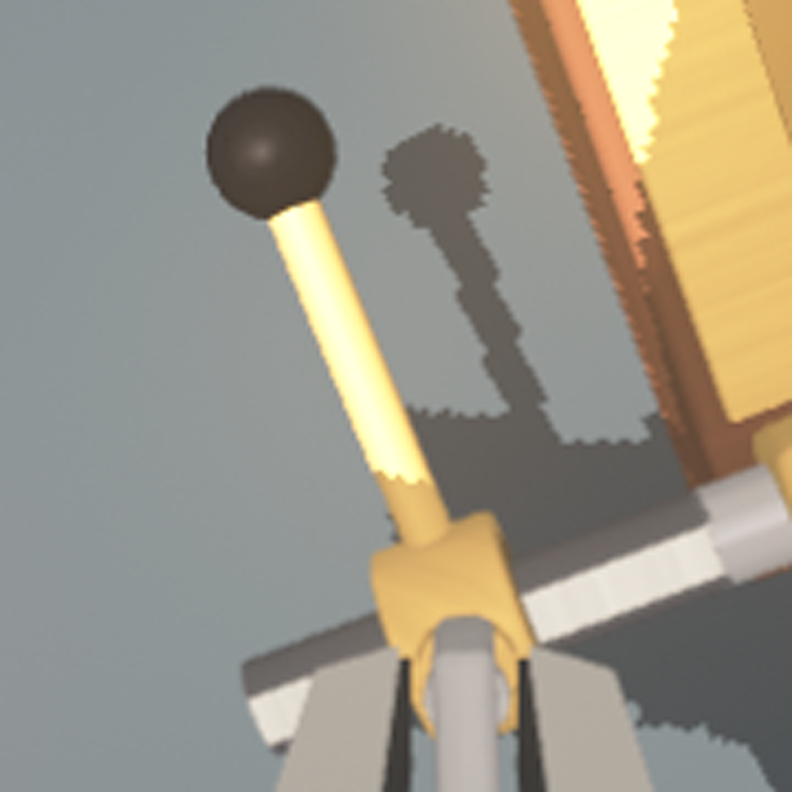

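View pics/s7c.png

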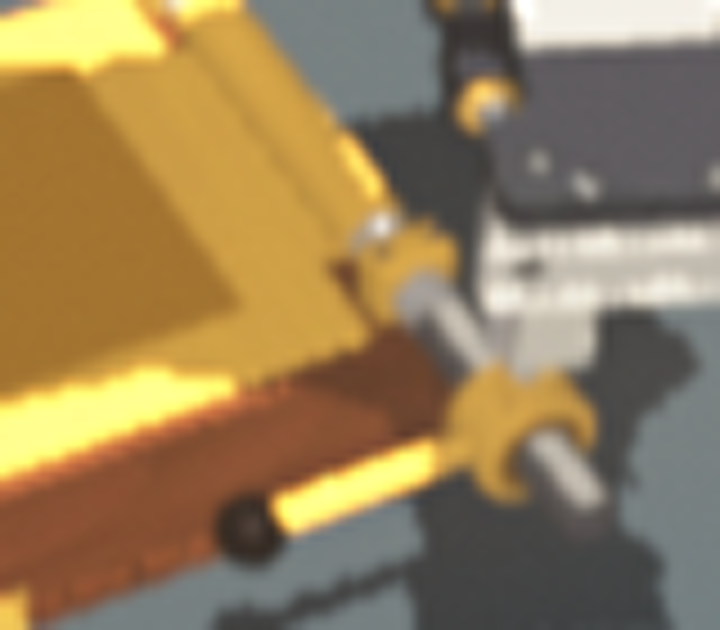

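>>> servo_tool --moves '[[[0,0,0,0,0,0,1],[0,0,0,0,0,0,1],[0,0,0,0,0,0,1],[0,0,0,0,0,0,1],[0,0,0.06,0,0,0.0001,1],[0,0,0.13,0,0,0.0003,1],[0,0,0.2,0,0,0.0004,1],[0,0,0.27,0,0,0.0005,1],[0,0,0.34,0,0,0.0007,1],[0,0,0.41,0,0,0.0008,1],[0,0,0.48,0,0,0.001,1],[0,0,0.48,0,0,0.001,1]]]' --squeeze 40

```text
time_s: 7.92
ee_pos: [0.5519, -0.1116, 0.1033]
eef_rot: [3.141, 0.001, 1.853]
force: [-2.5, -2.5, 2.3]
grip_width: 0.0074
```

```bash
cat > st.py <<'E'
from h import *
o=get_obs();print('t',o['time_s'],'j1,6',o['qpos'][[0,5]].round(3),'w',o['grip_width'].round(4),'F',o['force'].round(2),'M',o['moment'].round(3),o['ee_pos'].round(4),o['eef_rot'].round(4))
E
python3 st.py; python3 -c "
from h import *
snap('wrist','w8.png');crop('w8.png',220,80,400,260,4.4,'w8c.png')"
```

```text
Traceback (most recent call last):
  File "st.py", line 2, in <module>
    o=get_obs();print('t',o['time_s'],'j1,6',o['qpos'][[0,5]].round(3),'w',o['grip_width'].round(4),'F',o['force'].round(2),'M',o['moment'].round(3),o['ee_pos'].round(4),o['eef_rot'].round(4))
                                                                           ^^^^^^^^^^^^^^^^^^^^^
AttributeError: 'float' object has no attribute 'round'
```

View pics/w8c.png

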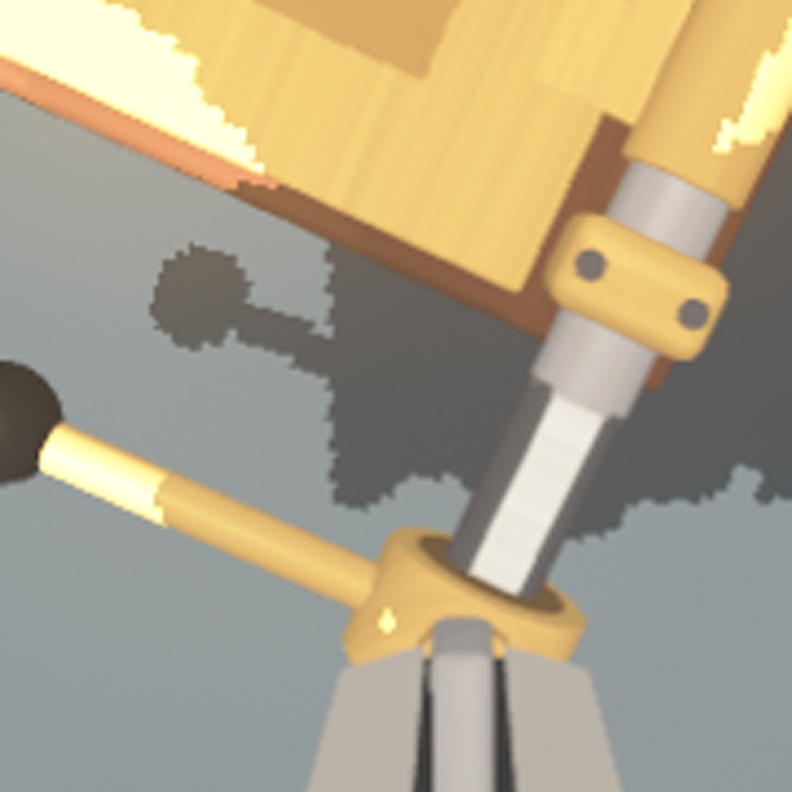

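```bash
sed -i "s/o\['grip_width'\].round(4)/round(o['grip_width'],4)/" st.py; python3 st.py
```

```text
t 7.9667 j1,6 [-0.264 -0.554] w 0.0074 F [-2.53 -1.94  1.94] M [-0.212  0.645  0.032] [ 0.5519 -0.1116  0.1032] [3.1410e+00 5.0000e-04 1.8603e+00]
```

>>> servo_tool --moves '[[[0,0,0.07,0,0,0.0001,1],[0,0,0.14,0,0,0.0003,1],[0,0,0.21,0,0,0.0005,1],[0,0,0.28,0,0,0.0006,1],[0,0,0.35,0,0,0.0007,1],[0,0,0.42,0,0,0.0008,1],[0,0,0.49,0,0,0.001,1],[0,0,0.56,0,0,0.0011,1],[0,0,0.63,0,0,0.0013,1],[0,0,0.7,0,0,0.0014,1],[0,0,0.77,0,0,0.0015,1],[0,0,0.77,0,0,0.0015,1]]]'

```text
time_s: 8.97
ee_pos: [0.5513, -0.1113, 0.1024]
eef_rot: [-3.141, 0.001, 0.648]
force: [-5.6, 1.3, 4.2]
grip_width: 0.0077
```

```bash
python3 st.py
```

```text
t 8.9667 j1,6 [-0.264  0.658] w 0.0077 F [-5.57  1.29  4.2 ] M [0.403 1.358 0.045] [ 0.5513 -0.1113  0.1024] [-3.1407e+00  8.0000e-04  6.4820e-01]
```

>>> servo_tool --moves '[[[0,0,0.06,-0.0008,-0.0006,0,1],[0,0,0.12,-0.0016,-0.0012,0,1],[0,0,0.18,-0.0016,-0.0012,0,1],[0,0,0.24,-0.0016,-0.0012,0.0002,1],[0,0,0.3,-0.0016,-0.0012,0.0003,1],[0,0,0.36,-0.0016,-0.0012,0.0004,1],[0,0,0.42,-0.0016,-0.0012,0.0005,1],[0,0,0.46,-0.0016,-0.0012,0.0006,1],[0,0,0.46,-0.0016,-0.0012,0.0006,1]]]'

```text
time_s: 9.72
ee_pos: [0.5504, -0.1105, 0.1021]
eef_rot: [-3.14, 0.001, -0.074]
force: [0.6, 5.5, 0.4]
grip_width: 0.0076
```

```bash
python3 st.py
```

```text
t 9.7167 j1,6 [-0.264  1.38 ] w 0.0076 F [0.57 5.54 0.35] M [1.103 0.153 0.006] [ 0.5504 -0.1105  0.1021] [-3.1401e+00  1.1000e-03 -7.3800e-02]
```

>>> servo_tool --moves '[[[0,0,0,0,-0.002,0,0.57],[0,0,0,0,-0.002,0,0.57],[0,0,0,0,-0.002,0,0.57],[0,0,-0.075,0,-0.002,0,0.57],[0,0,-0.15,0,-0.002,0,0.57],[0,0,-0.225,0,-0.002,0,0.57],[0,0,-0.3,0,-0.002,0,0.57],[0,0,-0.375,0,-0.002,0,0.57],[0,0,-0.45,0,-0.002,0,0.57],[0,0,-0.525,0,-0.002,0,0.57],[0,0,-0.6,0,-0.002,0,0.57],[0,0,-0.675,0,-0.002,0,0.57]]]'

```text
time_s: 10.72
ee_pos: [0.5504, -0.1097, 0.102]
eef_rot: [-3.14, -0.001, 0.994]
force: [-0.3, -0.8, -0.8]
grip_width: 0.0405
```

```bash
python3 st.py; python3 -c "
from h import *
snap('wrist','w9.png');snap('side','s9.png')
goal((.5504,-.1095,.1021),R.from_euler('xyz',[np.pi,0,-.0738+np.pi]))"
```

```text
t 10.7167 j1,6 [-0.263  0.314] w 0.0405 F [-0.32 -0.78 -0.77] M [-0.089  0.117 -0.002] [ 0.5504 -0.1097  0.102 ] [-3.140e+00 -6.000e-04  9.938e-01]
row [-0.0002, -0.0013, -1.3227] [0.0003, -0.0003, -0.0001] rows needed 16.626435597434295
```

View pics/w9.png

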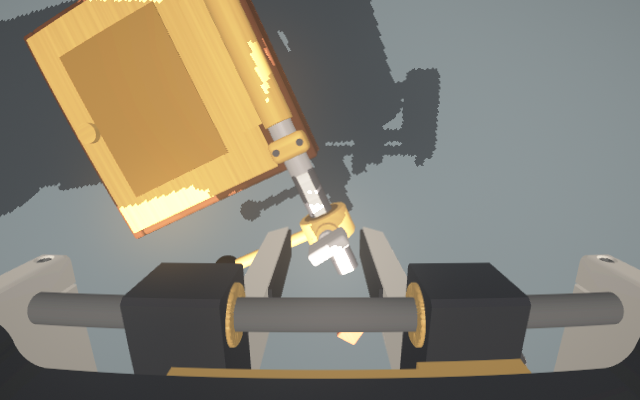

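View pics/s9.png

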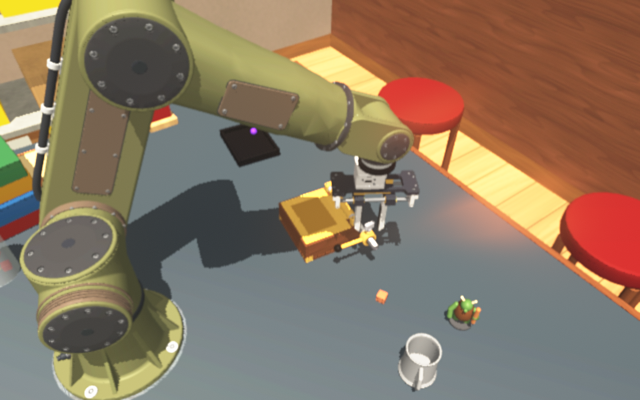

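>>> servo_tool --moves '[[[0,0,-0.075,0,0,0,0.57],[0,0,-0.15,0,0,0,0.57],[0,0,-0.225,0,0,0,0.57],[0,0,-0.3,0,0,0,0.57],[0,0,-0.375,0,0,0,0.57],[0,0,-0.45,0,0,0,0.57],[0,0,-0.525,0,0,0,0.57],[0,0,-0.6,0,0,0,0.57],[0,0,-0.675,0,0,0,0.57],[0,0,-0.75,0,0,0,0.57],[0,0,-0.825,0,0,0,0.57],[0,0,-0.9,0,0,0,0.57]]]'

```text
time_s: 11.82
ee_pos: [0.5505, -0.1098, 0.102]
eef_rot: [3.141, -0.002, 2.406]
force: [-1.2, 0.5, -0.2]
grip_width: 0.0406
```

>>> servo_tool --moves '[[[0,0,-0.075,0,0,0,0.57],[0,0,-0.15,0,0,0,0.57],[0,0,-0.225,0,0,0,0.57],[0,0,-0.3,0,0,0,0.57],[0,0,-0.375,0,0,0,0.57],[0,0,-0.44,0,0,0,0.57],[0,0,-0.44,0,0,0,0.57]]]'

```text
time_s: 12.4
ee_pos: [0.5505, -0.1099, 0.1021]
eef_rot: [3.14, -0.001, 3.098]
force: [0.3, -0.5, 0.5]
grip_width: 0.0408
```

```bash
python3 st.py; python3 -c "
from h import *
snap('wrist','w10.png');snap('side','s10.png')
crop('w10.png',210,90,410,270,4,'w10c.png');crop('s10.png',310,190,390,260,9,'s10c.png')
goal((.5504,-.1095,.1021),R.from_euler('xyz',[np.pi,0,-.0738+np.pi]))"
```

```text
t 12.4 j1,6 [-0.263 -1.79 ] w 0.0408 F [ 0.34 -0.53  0.53] M [0.047 0.04  0.02 ] [ 0.5505 -0.1099  0.1021] [ 3.1405e+00 -9.0000e-04  3.0980e+00]
row [0.0007, -0.0007, 0.0147] [0.0001, 0.0008, -0.0002] rows needed 0.18469682571723578
```

View pics/w10c.png

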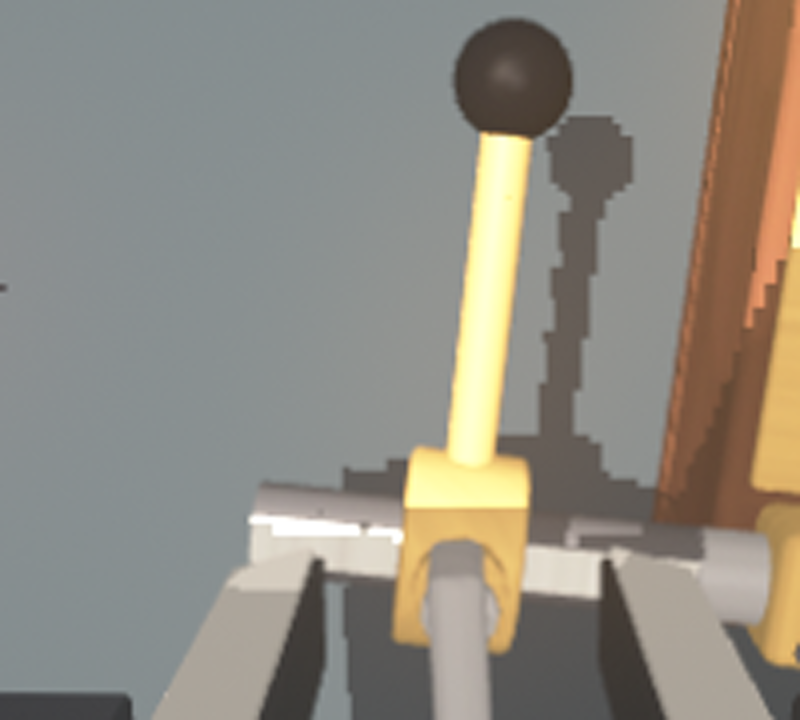

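View pics/s10c.png

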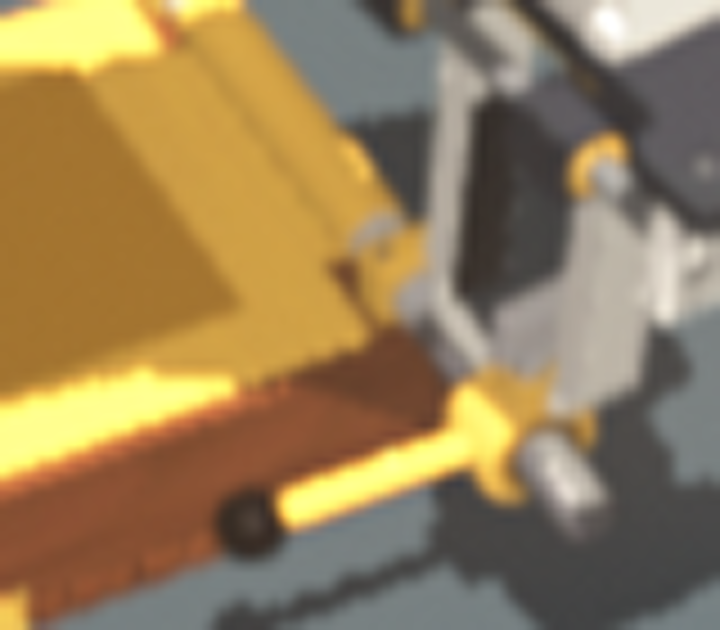

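>>> servo_tool --moves '[[[0,0,0.015,0,0,0,0.8],[0,0,0.015,0,0,0,1],[0,0,0.015,0,0,0,1],[0,0,0.015,0,0,0,1],[0,0,0.015,0,0,0,1],[0,0,0.015,0,0,0,1],[0,0,0.015,0,0,0,1],[0,0,0.015,0,0,0,1]]]'

```text
time_s: 13.17
ee_pos: [0.5504, -0.1101, 0.102]
eef_rot: [3.141, -0.001, 3.067]
force: [-0.7, -1.7, 0.4]
grip_width: 0.0075
```

```bash
python3 st.py; python3 - <<'E'
from fit2 import *
wc=ld('w10.png');sc=ld('s10.png')
o1,d1=ray(wc,(338,109.2));o2,d2=ray(sc,(337.2,247.6))
A=np.stack([d1,-d2],1);s=np.linalg.lstsq(A,o2-o1,rcond=None)[0];print(o1+d1*s[0],o2+d2*s[1])
E
```

```text
t 13.1667 j1,6 [-0.263 -1.76 ] w 0.0075 F [-0.68 -1.75  0.39] M [-0.492  0.21   0.015] [ 0.5504 -0.1101  0.102 ] [ 3.1408e+00 -1.1000e-03  3.0671e+00]
[ 0.47466913 -0.09860465  0.07398473] [ 0.47397381 -0.09795322  0.0740373 ]
```

>>> servo_tool --moves '[[[0,0,0.06,0,0,0.0001,1],[0,0,0.12,0,0,0.0002,1],[0,0,0.18,0,0,0.0003,1],[0,0,0.24,0,0,0.0005,1],[0,0,0.24,0,0,0.0005,1],[0,0,0.24,0,0,0.0005,1]]]'

```text
time_s: 13.67
ee_pos: [0.5505, -0.1098, 0.1018]
eef_rot: [3.141, -0.001, 2.693]
force: [0.8, 2.3, 0.1]
grip_width: 0.008
```

```bash
python3 st.py
```

```text
t 13.6667 j1,6 [-0.263 -1.385] w 0.008 F [0.83 2.28 0.12] M [ 0.467 -0.138 -0.001] [ 0.5505 -0.1098  0.1018] [ 3.1407e+00 -1.4000e-03  2.6930e+00]
```

>>> servo_tool --moves '[[[0,0,0.03,0,0,0,1],[0,0,0.06,0,0,0.0001,1],[0,0,0.09,0,0,0.0001,1],[0,0,0.09,0,0,0.0001,1]]]'

```text
time_s: 14.0
ee_pos: [0.5506, -0.1096, 0.1017]
eef_rot: [3.141, -0.001, 2.553]
force: [1.4, 0.3, -0.4]
grip_width: 0.0079
```

```bash
python3 st.py
```

```text
t 14.0 j1,6 [-0.262 -1.245] w 0.0079 F [ 1.35  0.28 -0.36] M [ 0.335 -0.114  0.068] [ 0.5506 -0.1096  0.1017] [ 3.1406e+00 -1.5000e-03  2.5526e+00]
```

>>> servo_tool --moves '[[[0,0,0.03,0,0,0,1],[0,0,0.06,0,0,0.0001,1],[0,0,0.09,0,0,0.0001,1],[0,0,0.09,0,0,0.0001,1]]]'

```text
time_s: 14.33
ee_pos: [0.5506, -0.1094, 0.1016]
eef_rot: [3.141, -0.002, 2.413]
force: [1.1, 2.2, -0.9]
grip_width: 0.0075
```

```bash
python3 st.py
```

```text
t 14.3333 j1,6 [-0.262 -1.105] w 0.0075 F [ 1.07  2.17 -0.85] M [ 0.332 -0.24   0.069] [ 0.5506 -0.1094  0.1016] [ 3.1405e+00 -1.7000e-03  2.4127e+00]
```

>>> servo_tool --moves '[[[0,0,0.03,0,0,0,1],[0,0,0.06,0,0,0.0001,1],[0,0,0.09,0,0,0.0001,1],[0,0,0.09,0,0,0.0001,1]]]'

```text
time_s: 14.67
ee_pos: [0.5507, -0.1093, 0.1016]
eef_rot: [3.141, -0.002, 2.273]
force: [2.1, 2.1, -1.5]
grip_width: 0.0073
```

```bash
python3 st.py
```

```text
t 14.6667 j1,6 [-0.262 -0.965] w 0.0073 F [ 2.1   2.07 -1.48] M [ 0.365 -0.315  0.059] [ 0.5507 -0.1093  0.1016] [ 3.1405e+00 -1.8000e-03  2.2732e+00]
```

>>> servo_tool --moves '[[[0,0,0.03,0,0,0.0001,1],[0,0,0.06,0,0,0.0002,1],[0,0,0.09,0,0,0.0003,1],[0,0,0.09,0,0,0.0003,1]]]'

```text
time_s: 15.0
ee_pos: [0.5508, -0.1092, 0.1015]
eef_rot: [3.14, -0.002, 2.134]
force: [1.9, 2.9, -1.4]
grip_width: 0.0077
```

```bash
python3 st.py
```

```text
t 15.0 j1,6 [-0.262 -0.826] w 0.0077 F [ 1.92  2.85 -1.43] M [ 0.373 -0.318  0.078] [ 0.5508 -0.1092  0.1015] [ 3.1405e+00 -1.9000e-03  2.1340e+00]
```

>>> servo_tool --moves '[[[0,0,0.03,0,0,0.0001,1],[0,0,0.06,0,0,0.0002,1],[0,0,0.09,0,0,0.0003,1],[0,0,0.09,0,0,0.0003,1]]]'

```text
time_s: 15.33
ee_pos: [0.551, -0.1091, 0.1014]
eef_rot: [3.14, -0.002, 1.995]
force: [2.3, 1.9, 0.1]
grip_width: 0.0078
```

```bash
python3 st.py
```

```text
t 15.3333 j1,6 [-0.262 -0.687] w 0.0078 F [2.3  1.94 0.11] M [ 0.462 -0.396  0.059] [ 0.551  -0.1091  0.1014] [ 3.1403e+00 -1.9000e-03  1.9950e+00]
```

>>> servo_tool --moves '[[[0,0,0.03,0,0,0.0001,1],[0,0,0.06,0,0,0.0001,1],[0,0,0.09,0,0,0.0002,1],[0,0,0.09,0,0,0.0002,1]]]'

```text
time_s: 15.67
ee_pos: [0.5511, -0.109, 0.1013]
eef_rot: [3.14, -0.002, 1.856]
force: [2.7, 2.9, -0.6]
grip_width: 0.0077
```

```bash
python3 st.py
```

```text
t 15.6667 j1,6 [-0.262 -0.548] w 0.0077 F [ 2.71  2.94 -0.57] M [ 0.397 -0.449  0.125] [ 0.5511 -0.109   0.1013] [ 3.1403e+00 -2.1000e-03  1.8560e+00]
```

>>> servo_tool --moves '[[[0,0,0.03,0,0,0.0001,1],[0,0,0.06,0,0,0.0001,1],[0,0,0.09,0,0,0.0002,1],[0,0,0.09,0,0,0.0002,1]]]'

```text
time_s: 16.0
ee_pos: [0.5512, -0.109, 0.1013]
eef_rot: [3.14, -0.002, 1.717]
force: [3.0, 3.0, -0.6]
grip_width: 0.0079
```

```bash
python3 st.py
```

```text
t 16.0 j1,6 [-0.262 -0.409] w 0.0079 F [ 3.    3.03 -0.58] M [ 0.383 -0.508 -0.009] [ 0.5512 -0.109   0.1013] [ 3.1403e+00 -2.2000e-03  1.7171e+00]
```

```bash
cat > mz.py <<'E'
from h import *
m=[];t=[];F=[]
for i in range(8):
    o=get_obs(); m.append(o['moment'][2]); t.append(o['tau'][5]);F.append(o['force']); camera('side')
print('t',o['time_s'],'yaw',o['eef_rot'][2].round(4),'j6',o['qpos'][5].round(3),'Mz',np.mean(m).round(4),'sd',np.std(m).round(3),'tau6',np.mean(t).round(4),np.std(t).round(4),'F',np.mean(F,0).round(2),'pos',o['ee_pos'].round(4),'w',round(o['grip_width'],4))
E
python3 mz.py
```

```text
t 16.35 yaw 1.716 j6 -0.408 Mz 0.0541 sd 0.035 tau6 0.271 0.4099 F [ 3.09  2.77 -0.75] pos [ 0.5512 -0.109   0.1012] w 0.0078
```

>>> servo_tool --moves '[[[0,0,0.03,0,0,0.0001,1],[0,0,0.06,0,0,0.0002,1],[0,0,0.09,0,0,0.0003,1],[0,0,0.09,0,0,0.0003,1]]]'

```text
time_s: 16.73
ee_pos: [0.5513, -0.1089, 0.1012]
eef_rot: [3.14, -0.002, 1.573]
force: [3.9, 3.3, 0.4]
grip_width: 0.0079
```

```bash
python3 mz.py
```

```text
t 17.0833 yaw 1.5751 j6 -0.267 Mz 0.1443 sd 0.03 tau6 0.382 0.3963 F [3.44 3.51 0.52] pos [ 0.5513 -0.109   0.1012] w 0.0076
```

>>> servo_tool --moves '[[[0,0,0.03,0,0,0.0001,1],[0,0,0.06,0,0,0.0002,1],[0,0,0.09,0,0,0.0003,1],[0,0,0.09,0,0,0.0003,1]]]'

```text
time_s: 17.47
ee_pos: [0.5514, -0.109, 0.1012]
eef_rot: [3.14, -0.002, 1.431]
force: [4.2, 4.0, 1.1]
grip_width: 0.0079
```

```bash
python3 mz.py
```

```text
t 17.8167 yaw 1.4343 j6 -0.126 Mz 0.2035 sd 0.033 tau6 0.4345 0.3553 F [3.89 3.6  1.12] pos [ 0.5514 -0.109   0.1012] w 0.0077
```

```bash
python3 - <<'E'
from h import *
snap('wrist','w11.png');snap('side','s11.png')
crop('w11.png',190,90,390,270,4,'w11c.png');crop('s11.png',310,190,390,260,9,'s11c.png')
E
```

```text
(no output)
```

View pics/w11c.png

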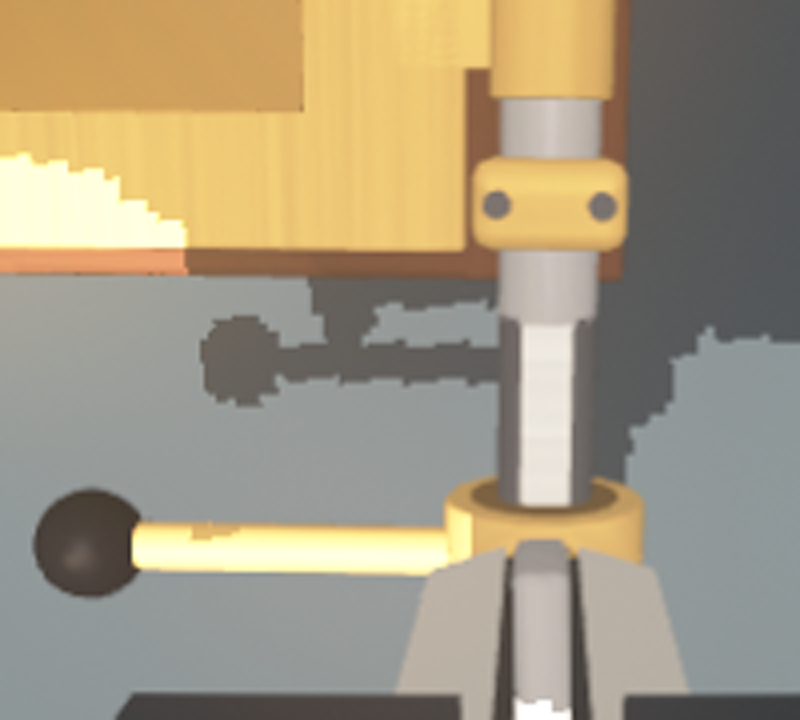

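View pics/s11c.png

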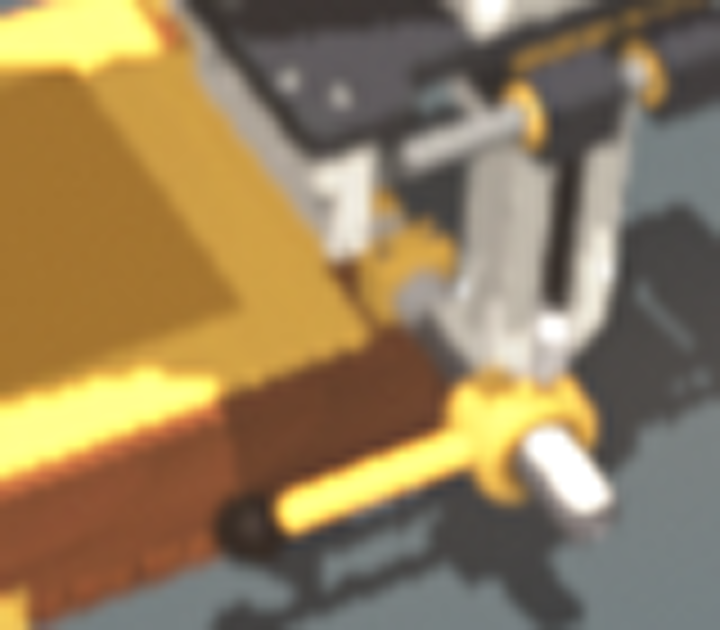

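>>> servo_tool --moves '[[[0,0,0.025,0,0,0,1],[0,0,0.05,0,0,0,1],[0,0,0.075,0,0,0,1],[0,0,0.075,0,0,0,1]]]'

```text
time_s: 18.3
ee_pos: [0.5515, -0.109, 0.1012]
eef_rot: [3.14, -0.002, 1.315]
force: [3.5, 3.2, 0.7]
grip_width: 0.0077
```

```bash
python3 mz.py
```

```text
t 18.65 yaw 1.3175 j6 -0.009 Mz 0.2614 sd 0.02 tau6 0.4612 0.2961 F [4.12 3.19 0.11] pos [ 0.5515 -0.109   0.1013] w 0.0076
```

>>> servo_tool --moves '[[[0,0,0,0.0008,0.0006,0,1],[0,0,0,0.0015,0.0012,0,1],[0,0,0,0.0015,0.0012,0,1]]]'

```text
time_s: 18.95
ee_pos: [0.5519, -0.1088, 0.1012]
eef_rot: [3.141, -0.002, 1.318]
force: [-0.0, -0.5, 2.6]
grip_width: 0.008
```

```bash
python3 mz.py
```

```text
t 19.3 yaw 1.3174 j6 -0.008 Mz 0.2971 sd 0.016 tau6 0.2703 0.0012 F [-1.21 -1.74  2.01] pos [ 0.5521 -0.1086  0.1012] w 0.008
```

>>> servo_tool --moves '[[[0,0,0,0,0,0,0.9],[0,0,0,0,0,0,0.8],[0,0,0,0,0,0,0.6],[0,0,0,0,0,0,0.57],[0,0,0,0,0,0,0.57],[0,0,0,0,0,-0.04,0.57],[0,0,0,0,0,-0.09,0.57],[0,0,0,0,0,-0.15,0.57],[0,0,0,0,0,-0.2,0.57],[0,0,0,0,0,-0.25,0.57],[0,0,0,0,0,-0.25,0.57],[0,0,0,0,0,-0.25,0.57]]]'

```text
time_s: 20.35
ee_pos: [0.5523, -0.1088, 0.2271]
eef_rot: [3.138, -0.002, 1.317]
force: [0.2, -0.4, -0.5]
grip_width: 0.0406
```

```bash
python3 st.py; python3 - <<'E'
from h import *
snap('wrist','w12.png');snap('side','s12.png');snap('scene','c12.png')
crop('w12.png',230,60,410,220,4.4,'w12c.png');crop('s12.png',310,190,390,260,9,'s12c.png')
E
```

```text
t 20.35 j1,6 [-0.261 -0.008] w 0.0406 F [ 0.19 -0.37 -0.5 ] M [-0.043  0.093 -0.009] [ 0.5523 -0.1088  0.2271] [ 3.1385e+00 -2.3000e-03  1.3174e+00]
```

View pics/w12c.png

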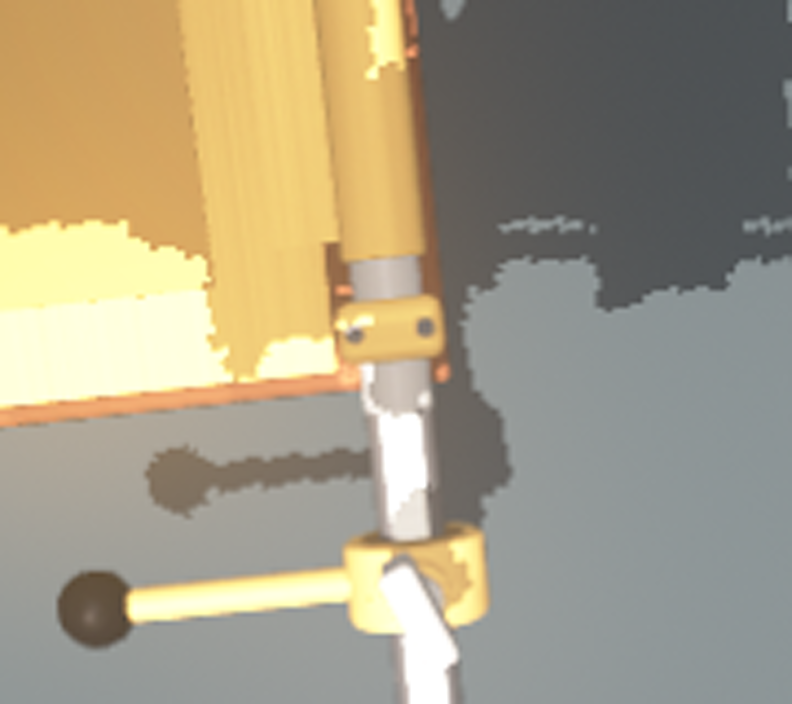

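View pics/s12c.png

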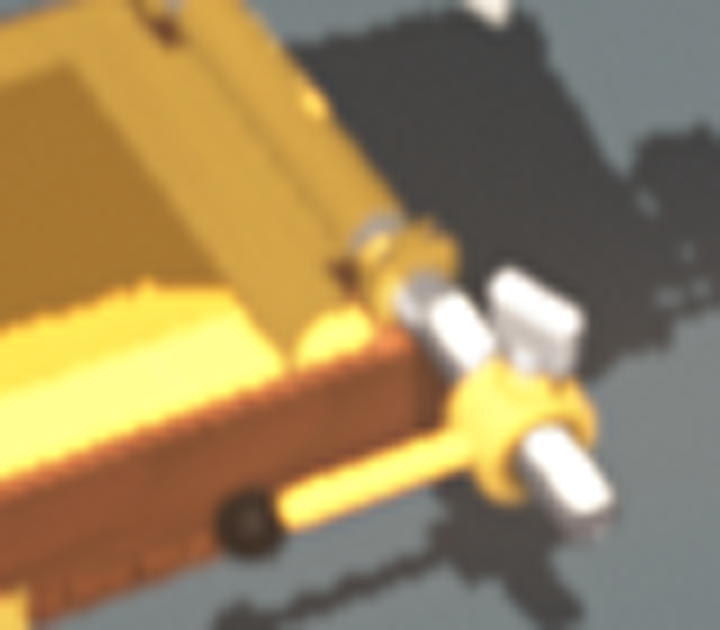

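View pics/c12.png

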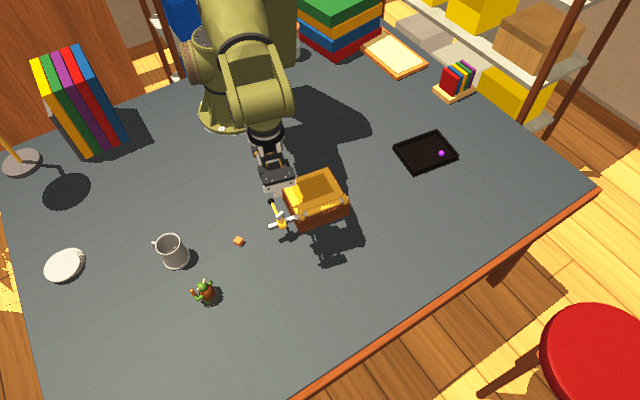

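```bash
python3 -c "
from h import *
print(hand_in()); print(get_obs()['time_s'])"
```

```text
the job is handed in; nothing more can be done
None
the job is handed in; nothing more can be done
```

I turned the collar upright, screwed the set screw down clockwise onto the flat, let go and handed the job in at about 20 s of the 72 s allowed. `hand_in()` gives no verdict, so the result below rests on my own checks.

- **Turning the collar:** I gripped the screw head and swung the collar about 0.52 rad until the screw stood upright. From the images, the collar was within about 0.05 rad of square with the screw still slack. I then opened the fingers so it stood free for 0.4 s.
- **Tightening:** It took about 4.1 rad of turning, with one half-turn regrasp, at a running torque of 0.05–0.06 N m before the screw bit. The last torque reading before release was about 0.30 N m. That means a twist of about 0.4 rad against the seated tip, above the 0.2 rad needed and below the 0.7 rad that crushes it.
- **Last checks:** After I let go, the head sprang back by about 0.35–0.4 rad, as expected. The lever ball had not moved, and the flap was shut. The tray, die, tankard and troll looked unmoved, and the hand was about 0.13 m clear with no contact force.

- **Checks that disagreed:** One two-camera estimate of the lever ball mid-job put it 4 mm high, about 0.05 rad off square, while the side camera alone gave about 0.02 rad. The niche position from the images also differed by up to 2–3 mm from where the gripped screw carried no side force.
- **Not measured:** I could not directly measure how hard the tip bears on the flat after release.

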